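# Take the last hinge block out of the fixture, pack the batch and clamp the crate shut

### The arm

A 7-joint arm with a two-finger parallel gripper is mounted at the origin on the work surface. World frame = base frame: x ahead of the robot, y to its left, z up, the work surface at z = 0. Lengths are in m, angles in rad, forces in N, time in s.
With the tool pointing down it reaches from about 0.4 to 0.85 m from the base axis. Payload 10.4 kg.
Tool frame: the origin (TCP) lies midway between the tips of the shut fingers; the grasp point (between the pads) lies 19 mm behind it; z points along the fingers, y is the line along which they close (so a half turn about z gives the same grasp; the last joint's range is limited). The gripper opens to 87 mm and grips with 3 to 60 N. Pads are 19 mm wide; open, the fingers measure 117 mm over their backs; the gripper's body (75 mm by 190 mm) begins 51 mm behind the grasp point.
Start: joints at [1.303, 0.332, -0.065, 1.46, 0.022, 1.35, -0.088], TCP at [0.151, -0.606, 0.223] pointing down, gripper open.
Joint ranges: [-2.6, 2.6], [-0.5, 2.12], [-1.47, 1.34], [0.16, 2.42], [-1.27, 4.41], [0.06, 2.06], [-2.6, 2.6]. Speed limits (rad/s): [2.22, 2.22, 2.79, 2.79, 3.14, 3.14, 3.14].

### API

Orientations are given as a unit quaternion [x, y, z, w].
In Python, from workcell import sense, camera, get_calibration, finish_job gives the robot as it stands. The module is installed in compiled form; this text tells all that it offers.
- The arm moves only by the shell command python3 -m inch 'ROWS' [OPENING] [FORCE]. ROWS is JSON, a list of rows, each an object of numbers: "x", "y", "z": the shift along the tool's x, y, z each as a share of 25 mm, from -1 to 1; "ax", "ay", "az": the turn, a rotation vector about the tool's x, y, z each as a share of 8 degrees, from -1 to 1. In form: [{"x": .., "y": .., "z": .., "ax": .., "ay": .., "az": ..}, ...]. A call has 1 to 10 rows; each row shifts and turns the commanded pose from where the row before left it, along the tool's axes as they then stand; what a row does not reach is not made up. A row lasts 1/10 s, in which the tool goes at most 50 mm and 8.59 degrees, less where a joint would pass 70% of its speed; a pose out of reach is approached as far as the arm can. A call with a number of a shift or a turn outside -1 to 1 is refused whole. A call with a gripper value outside its range is refused whole. OPENING is the gripper's target within -1 to 1 (fully open at 1, half-way at 0, shut at -1), set as the call begins (- or left out, the last holds). The fingers move at their own pace and stop on an object; FORCE is the grip in N (left out, the last holds). Time passes only in rows, so rows that do not move let the fingers close. It gives the time, the measured TCP pose, the force, the opening and the grip force at its end, in the units of the state.
- sense(): the state, without advancing time (a new reading comes with each control period).
- camera(name): name is "scene" or "side" or "wrist"; returns the picture (400x640x3 uint8, blue, green, red); there is no depth.
- get_calibration(name): a dict with "fx", "fy", "cx", "cy" (pixels), "R" (3x3) and "t" (3): a world point X has camera coordinates R X + t. Camera axes: x right, y down, z forward; pixel columns grow to the right and rows downward; lengths in m; the calibration is good to about 2 mm. A picture is of the moment at which its call begins: read the wrist's pose just before it. get_calibration takes no time and is no camera call; for the wrist camera it gives the pose at the moment of the call.
- finish_job(): hands the job in; it is judged then, once.
The state is a dict: "t": time; "qpos": joint angles; "qd": joint speeds; "joint_efforts": joint torques, N m; "ee_pos": TCP position; "orientation": TCP orientation; "contact_force": force on the tool from outside, world axes, zero at the start; "moment": the same for the moment, N m; "gripper_width": opening from 0.0 (shut) to 1.0 (fully open); "grip_force": force on a finger pad.
Only numpy, scipy, OpenCV 4.12 (cv2) and the standard library are available. Lean on these libraries where they do the work, as an engineer would, in place of code of your own. Each camera call takes 0.05 s, during which the arm holds its last target. There are 200 camera calls.

### The job

Pack up the finished hinge blocks: slide the fixture's jaw open while its block still sits there, lift that block out and put it and every block lying on the bench into the wooden crate, low enough in it for the lid to close. Only when all are in, set the lid on the crate so that it sits flat and fully home, then swing both clamps fully down over it. Leave the empty jaw slid fully shut again, and the bottle and the carton where they are.

Things in the scene. Friction and masses are not known exactly. Their poses are not given: they have to be found in the camera images.
- vise_seat (a point): holding fixture fixed to the bench: blue base plate 175 x 74 mm, its top 15 mm above the bench. The point is on that top, in the middle under the clamped block. x points to the fixed blue jaw (face 30.5 mm from the point, 30 mm high), away from the sliding jaw; nothing stands beside the block to +y or -y. The base reaches 60 mm to +x and 115 mm to -x.
- jaw_grip (a point): the sliding jaw's black grip, an upright plate on the dark steel jaw block: 14 mm thick along the slide (fixture x), 36 mm wide (fixture y), 30 mm high. The point is on its middle, 13 mm below its top, 17 mm above the jaw block's top and 58 mm above the bench. Its axes are the fixture's. The jaw block is 26 mm along the slide and 60 mm wide.
- jaw (a joint): sliding jaw's travel in m: 0 = shut on the block (as it starts), grows as it slides to fixture -x, 0.045 = stop. About 2.5 N of friction; stays where left. Its lip reaches about 7.5 mm over the end of the block's foot, so the block cannot be lifted with the jaw shut; 20 mm open or more is enough. Empty, it again shuts to 0.
- block_v_mid (a point): finished steel hinge block: a flat foot 60 x 28 x 16 mm with a 22 mm round barrel lying across its middle (along y), 30 mm high in all, 0.26 kg. The point is its middle, 15 mm above its underside; x along the 60 mm length, y across the 28 mm width, z up. Always there; starts in the fixture, on the seat, its length along the fixture's x between the jaws.
- block_a_mid (a point): finished steel hinge block: a flat foot 60 x 28 x 16 mm with a 22 mm round barrel lying across its middle (along y), 30 mm high in all, 0.26 kg. The point is its middle, 15 mm above its underside; x along the 60 mm length, y across the 28 mm width, z up. Starts standing on the bench; 2 or 3 of blocks a, b and c are there, any other absent (no reading).
- block_b_mid (a point): finished steel hinge block: a flat foot 60 x 28 x 16 mm with a 22 mm round barrel lying across its middle (along y), 30 mm high in all, 0.26 kg. The point is its middle, 15 mm above its underside; x along the 60 mm length, y across the 28 mm width, z up. Starts standing on the bench; 2 or 3 of blocks a, b and c are there, any other absent (no reading).
- block_c_mid (a point): finished steel hinge block: a flat foot 60 x 28 x 16 mm with a 22 mm round barrel lying across its middle (along y), 30 mm high in all, 0.26 kg. The point is its middle, 15 mm above its underside; x along the 60 mm length, y across the 28 mm width, z up. Starts standing on the bench; 2 or 3 of blocks a, b and c are there, any other absent (no reading).
- crate_in (a point): wooden transit crate, an open box fixed to the bench: outside 160 x 180 x 55 mm (x, y, z), walls and floor 5 mm, inside 150 x 170 x 50 mm. The point is the centre of its inner floor, 5 mm above the bench; x and y along its walls, z up. A clamp stands at the middle of each y end. Four blocks fit side by side, two by two; one on end or on another is too high for the lid.
- lid_handle (a point): loose wooden lid, 0.28 kg, flat on the bench at first: plate 160 x 180 x 8 mm; under it a panel 140 x 160 x 6 mm that drops inside the crate walls with 5 mm of play; on top a handle batten 80 (lid x) x 16 (lid y) x 30 mm high. The point is the batten's middle, 15 mm above the plate and 29 mm above the lid's underside. Seated (either way round) it is 73 mm above the crate's inner floor.
- clamp_l_hinge (a point): middle of the hinge of the clamp on the crate's +y end: 104 mm from the crate's centre in crate y, 68 mm above the bench. Hinge axis along crate x. It turns with the arm.
- clamp_r_hinge (a point): the same for the clamp on the crate's -y end.
- clamp_l (a joint): the clamp on the crate's +y end: steel arm 60 x 20 x 8 mm, its outer 26 mm topped by a black pad (top 11 mm above the arm's centre line). Value in rad: 0 = down, level, pointing to the crate's middle, 1 mm above a seated lid; grows as it swings up and outward, 1.57 = upright, 2.15 = stop. Starts leaning outward at 1.85 to 2.1; stiff hinge (0.06 N m), stays where left, can be pushed over.
- clamp_r (a joint): the clamp on the crate's -y end: steel arm 60 x 20 x 8 mm, its outer 26 mm topped by a black pad (top 11 mm above the arm's centre line). Value in rad: 0 = down, level, pointing to the crate's middle, 1 mm above a seated lid; grows as it swings up and outward, 1.57 = upright, 2.15 = stop. Starts leaning outward at 1.85 to 2.1; stiff hinge (0.06 N m), stays where left, can be pushed over.
- oil_bottle: a white bottle, 48 mm in diameter and 80 mm high, beyond the work; origin under its centre. To be left alone.
- carton: a closed cardboard carton 60 x 80 x 50 mm beyond the work; origin under its centre. To be left alone.
Things that resemble listed ones, but are neither listed nor needed, are in the scene too. What is shaped like the part that bears block_v_mid but green or orange is not meant.

How it is judged:
On the way, in this order (a step that is already met when the one before it is completed fails the run):
1. the jaw is slid open by 20 mm or more with its block still on the seat (value of joint jaw above 0.02 m and distance between block_v_mid and vise_seat below 0.03 m), for 0.2 s.
2. all the blocks are in the crate, low enough for the lid (x of block_v_mid in the frame of crate_in between -0.072 and 0.072 m and y of block_v_mid in the frame of crate_in between -0.082 and 0.082 m and z of block_v_mid in the frame of crate_in between 0 and 0.028 m and x of block_a_mid in the frame of crate_in between -0.072 and 0.072 m and y of block_a_mid in the frame of crate_in between -0.082 and 0.082 m and z of block_a_mid in the frame of crate_in between 0 and 0.028 m and x of block_b_mid in the frame of crate_in between -0.072 and 0.072 m and y of block_b_mid in the frame of crate_in between -0.082 and 0.082 m and z of block_b_mid in the frame of crate_in between 0 and 0.028 m and x of block_c_mid in the frame of crate_in between -0.072 and 0.072 m and y of block_c_mid in the frame of crate_in between -0.082 and 0.082 m and z of block_c_mid in the frame of crate_in between 0 and 0.028 m), for 0.2 s.
3. the lid sits flat and home on the crate, blocks inside (all of step 2 and x of lid_handle in the frame of crate_in between -0.009 and 0.009 m and y of lid_handle in the frame of crate_in between -0.009 and 0.009 m and z of lid_handle in the frame of crate_in between 0.064 and 0.0765 m and angle between lid_handle's own z axis and vertical below 0.06 rad and angle between the x axis of lid_handle and the x axis of crate_in, either way round below 0.12 rad), for 0.2 s.
4. both clamps are down over the lid (x of lid_handle in the frame of crate_in between -0.009 and 0.009 m and y of lid_handle in the frame of crate_in between -0.009 and 0.009 m and z of lid_handle in the frame of crate_in between 0.064 and 0.0765 m and angle between lid_handle's own z axis and vertical below 0.06 rad and angle between the x axis of lid_handle and the x axis of crate_in, either way round below 0.12 rad and value of joint each of clamp_l, clamp_r below 0.13 rad), for 0.2 s.
At the end, for the whole second after the job is handed in: Every block is in the crate, its middle under 28 mm above the inner floor; the lid is at rest on the crate, within 9 mm of centred, level to 0.06 rad, square to 0.12 rad, handle middle at most 76.5 mm above the floor; both clamps within 0.13 rad of fully down; the jaw within 4 mm of shut (all of step 2 and all of step 4 and value of joint jaw below 0.004 m and linear speed of lid below 0.02 m/s); the robot touches nothing.
It fails at once if the bottle or the carton is moved by more than 30 mm (distance of any of oil_bottle, carton from where it was at the start of the episode above 0.03 m).
Of block_a, block_b, block_c only 2 to 3 are there at a start; the rules pass over those that are not, and their reading is None.
At some moment in a run one of block_a, block_b, block_c, lid may be knocked a few centimetres aside while the robot is not near it.
Once in a run the grip may slacken for a moment while it holds something.
It also fails if it takes over 192 s, if anything falls off the work surface, if the arm or the gripper's body presses on something with over 40 N, if the wrist force passes 120 N, or if a joint passes its speed limit or range.

## Working session

There is one attempt and no reset: what is moved stays moved. The work goes in short steps, Python scripts to look and compute and a shell command to move; the robot and the scene stay as the last step left them, time stands still between calls to the robot, and variables do not carry over. Pictures are saved under pics/ and viewed, at most 14 in all, crops included, and the job is handed in when it is done.

```bash
mkdir -p pics; ls; python3 - <<'E'
from workcell import *
import cv2,numpy as np
s=sense();print(s)
for n in ("scene","side"):
    cv2.imwrite(f"pics/{n}0.png",camera(n)); print(n,{k:np.round(v,3).tolist() for k,v in get_calibration(n).items()})
E
```

```text
pics
{'t': 0.0, 'qpos': array([ 1.30341143,  0.33285772, -0.06468186,  1.46095012,  0.02161772,
        1.3498587 , -0.08850369]), 'qd': array([-0.00036528, -0.00127147, -0.00178171, -0.00098756, -0.00204774,
       -0.00103377, -0.00174209]), 'joint_efforts': array([ 1.47778819e-04, -6.23255754e+01,  2.46335648e-02, -3.89891589e+01,
       -6.15040166e-02,  3.98634619e-02,  1.65553897e-04]), 'ee_pos': array([ 0.15135466, -0.60600839,  0.22175852]), 'orientation': array([ 9.92518896e-01,  1.22089177e-01, -1.26730820e-04, -6.77247860e-04]), 'contact_force': array([0.08793714, 0.24875546, 0.30416333]), 'moment': array([0.02144888, 0.00774666, 0.01707792]), 'grip_force': 0.0, 'gripper_width': 1.0019592483058943}
scene {'fx': 466.634, 'fy': 466.634, 'cx': 317.785, 'cy': 201.123, 'R': [[-0.433, 0.901, -0.019], [0.611, 0.278, -0.741], [-0.663, -0.332, -0.671]], 't': [0.19, -0.283, 1.774]}
side {'fx': 494.908, 'fy': 494.908, 'cx': 329.428, 'cy': 194.215, 'R': [[0.943, -0.333, 0.005], [-0.206, -0.595, -0.777], [0.262, 0.732, -0.629]], 't': [-0.475, 0.207, 1.058]}
```

View pics/scene0.png

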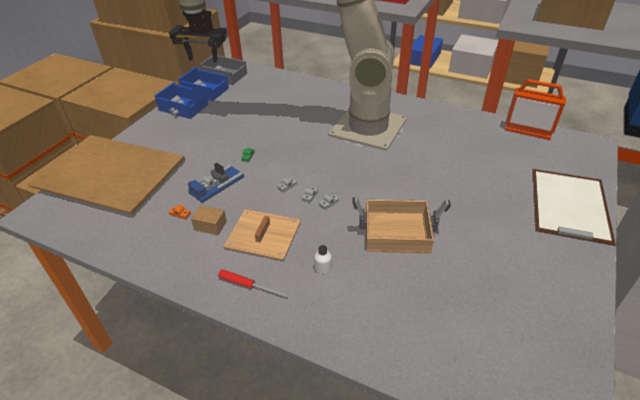

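View pics/side0.png

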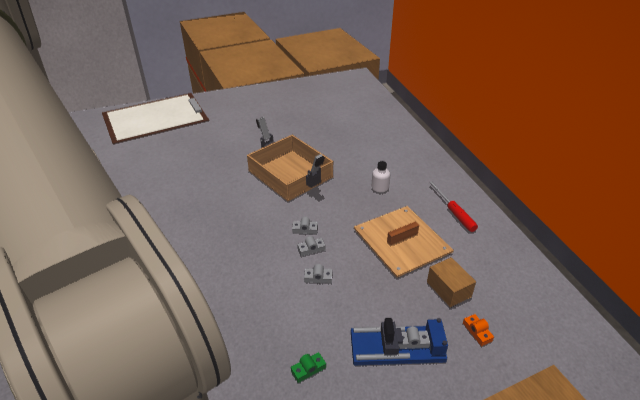

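The scene view shows grey blocks at (287,184), (310,194) and (329,201), the fixture block at (217,178), the crate at (398,225), the lid at (263,234), the carton at (209,220) and the bottle at (322,260). Lookalikes are green (247,154) and orange (179,211), which I reject by colour. The side view agrees, with blocks at (305,226), (312,246) and (318,274) and the fixture block at (412,337). Next I take close crops to measure and to check that choice.

```bash
python3 - <<'E'
import cv2
a=cv2.imread("pics/scene0.png");b=cv2.imread("pics/side0.png")
cv2.imwrite("pics/sc1.png",cv2.resize(a[145:275,175:455],None,fx=2.85,fy=2.85,interpolation=cv2.INTER_CUBIC))
cv2.imwrite("pics/si1.png",cv2.resize(b[110:380,240:500],None,fx=2.2,fy=2.2,interpolation=cv2.INTER_CUBIC))
E
```

```text
(no output)
```

View pics/sc1.png

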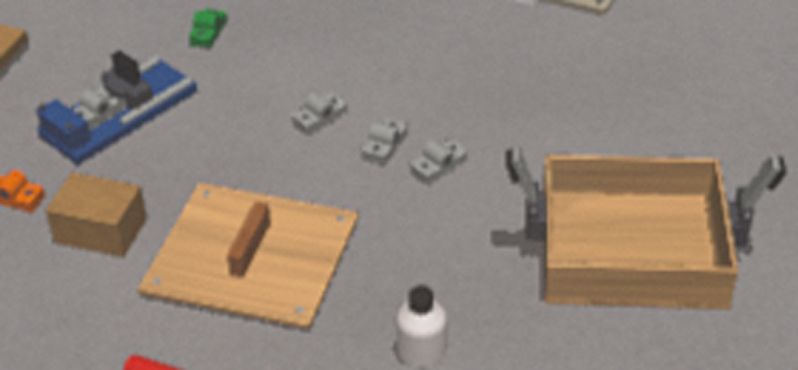

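View pics/si1.png

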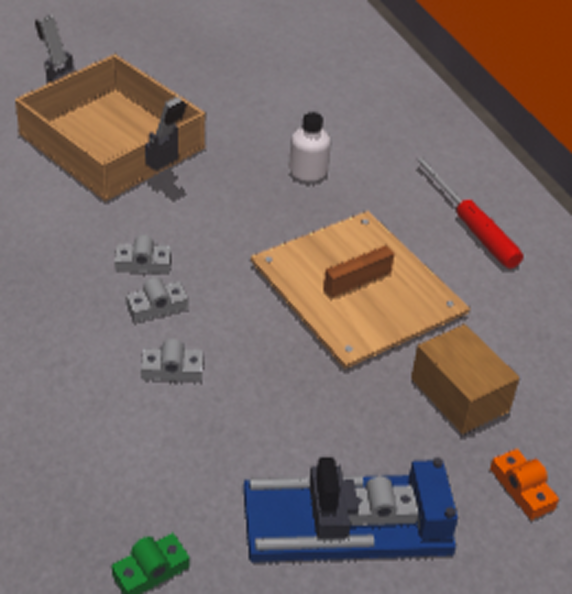

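The crops confirm the grey blocks and the fixture's grey block. Next, pixels to positions.

```bash
cat > h.py <<'E'
import numpy as np,cv2
from workcell import *
def ray(c,uv,z):
    R=np.array(c["R"]);t=np.array(c["t"]);o=-R.T@t
    d=R.T@np.array([(uv[0]-c["cx"])/c["fx"],(uv[1]-c["cy"])/c["fy"],1.])
    return o+d*(z-o[2])/d[2]
def proj(c,X):
    p=np.array(c["R"])@np.array(X)+c["t"];return c["cx"]+c["fx"]*p[0]/p[2],c["cy"]+c["fy"]*p[1]/p[2]
def tool():
    from scipy.spatial.transform import Rotation as Ro
    s=sense();return s,Ro.from_quat(s["orientation"]).as_matrix()
E
python3 - <<'E'
from h import *
S=get_calibration("scene");D=get_calibration("side")
s=lambda u,v,z:ray(S,(175+u/2.85-.3,145+v/2.85-.3),z)
d=lambda u,v,z:ray(D,(240+u/2.2-.3,110+v/2.2-.3),z)
def show(n,P):
    P=np.array(P);print(n,P[:,:2].round(3).tolist(),"mid",P.mean(0)[:2].round(4),"len",[round(float(np.linalg.norm(P[i]-P[i-1])),3) for i in range(len(P))],"ang",[round(float(np.degrees(np.arctan2(*(P[i]-P[i-1])[[1,0]]))),1) for i in range(len(P))])
show("crate s",[s(*p,.055) for p in [(546,157),(717,157),(735,270),(546,270)]])
show("crate d",[d(*p,.055) for p in [(113,57),(205,112),(105,163),(17,100)]])
show("lid s",[s(*p,.014) for p in [(198,185),(357,213),(310,322),(140,290)]])
show("lid d",[d(*p,.014) for p in [(366,212),(468,312),(348,362),(252,259)]])
show("batten s",[s(*p,.044) for p in [(262,204),(235,262)]])
show("batten d",[d(*p,.044) for p in [(326,276),(390,250)]])
for n,p,q in[("b1",(306,118),(333,98)),("b2",(374,150),(396,126)),("b3",(424,170),(454,150))]: show(n+" s",[s(*p,.016),s(*q,.016)])
for n,p,q in[("b3",(124,257),(160,257)),("b2",(140,303),(178,297)),("b1",(151,364),(194,364))]: show(n+" d",[d(*p,.016),d(*q,.016)])
show("base d",[d(*p,.015) for p in [(246,482),(252,557),(453,551)]])
show("base s",[s(*p,.015) for p in [(165,60),(196,82),(78,156)]])
show("grip top d",[d(328,460,.071)]);show("grip top s",[s(125,56,.071)])
E
```

```text
crate s [[0.448, 0.166], [0.375, 0.327], [0.524, 0.387], [0.599, 0.224]] mid [0.4865 0.2759] len [0.161, 0.177, 0.16, 0.179] ang [-158.7, 114.5, 21.9, -65.4]
crate d [[0.521, 0.383], [0.593, 0.224], [0.449, 0.166], [0.38, 0.325]] mid [0.4853 0.2744] len [0.152, 0.174, 0.156, 0.174] ang [22.1, -65.5, -157.9, 113.4]
lid s [[0.601, -0.171], [0.568, 0.004], [0.72, 0.031], [0.753, -0.141]] mid [ 0.6604 -0.0691] len [0.156, 0.178, 0.154, 0.176] ang [-169.1, 100.6, 10.3, -78.9]
lid d [[0.721, 0.029], [0.75, -0.151], [0.601, -0.172], [0.567, -0.002]] mid [ 0.6598 -0.0739] len [0.157, 0.182, 0.15, 0.174] ang [11.3, -81.0, -171.8, 101.4]
batten s [[0.623, -0.075], [0.705, -0.058]] mid [ 0.664  -0.0664] len [0.083, 0.083] ang [-168.1, 11.9]
batten d [[0.617, -0.081], [0.699, -0.067]] mid [ 0.6578 -0.0737] len [0.083, 0.083] ang [-170.2, 9.8]
b1 s [[0.458, -0.118], [0.414, -0.106]] mid [ 0.4356 -0.112 ] len [0.045, 0.045] ang [-14.2, 165.8]
b2 s [[0.474, -0.023], [0.428, -0.019]] mid [ 0.4512 -0.0211] len [0.046, 0.046] ang [-5.3, 174.7]
b3 s [[0.481, 0.04], [0.438, 0.056]] mid [0.4595 0.0484] len [0.046, 0.046] ang [-20.6, 159.4]
b3 d [[0.434, 0.046], [0.472, 0.033]] mid [0.4531 0.0391] len [0.04, 0.04] ang [160.8, -19.2]
b2 d [[0.43, -0.028], [0.471, -0.033]] mid [ 0.4504 -0.0303] len [0.041, 0.041] ang [173.4, -6.6]
b1 d [[0.416, -0.112], [0.456, -0.126]] mid [ 0.4356 -0.1192] len [0.042, 0.042] ang [160.8, -19.2]
base d [[0.454, -0.272], [0.431, -0.343], [0.593, -0.393]] mid [ 0.4925 -0.3359] len [0.185, 0.075, 0.17] ang [138.8, -107.6, -17.4]
base s [[0.432, -0.323], [0.453, -0.267], [0.617, -0.315]] mid [ 0.5006 -0.3019] len [0.185, 0.06, 0.171] ang [-177.5, 70.2, -16.5]
grip top d [[0.511, -0.311]] mid [ 0.5106 -0.3108] len [0.0] ang [0.0]
grip top s [[0.503, -0.321]] mid [ 0.5025 -0.3213] len [0.0] ang [0.0]
```

Everything matches the known sizes: crate centre (0.486,0.275) at about 23°, lid (0.660,-0.071) at about 10.5°, fixture at about -17°. I write a helper that gives the distance in tool units, then start moving.

```bash
cat >> h.py <<'E'
def go(x,y,z,a):
    "print remaining turn and shift (in rows' units), shift expressed in the tool frame after turning to yaw a (deg of tool x)"
    s,R=tool();a0=np.degrees(np.arctan2(R[1,0],R[0,0]));t=np.radians(a)
    tx=np.array([np.cos(t),np.sin(t),0]);ty=np.array([np.sin(t),-np.cos(t),0])
    d=np.array([x,y,z])-s["ee_pos"]
    print("yaw",round(a0,1),"az",round(-((a-a0+180)%360-180)/8,2),"dx",round(d@tx/.025,2),"dy",round(d@ty/.025,2),"dz",round(-d[2]/.025,2),"down",R[:,2].round(3),"tcp",s["ee_pos"].round(4),"t",round(s["t"],1),"w",round(s["gripper_width"]*87,1),"gf",round(s["grip_force"],1),"F",s["contact_force"].round(1),"q7",round(s["qpos"][6],2))
def snap(n):
    cv2.imwrite(f"pics/{n}.png",camera("wrist"))
def wray(uv,z): return ray(get_calibration("wrist"),uv,z)
E
python3 -m inch '[{"az":0.97},{"az":0.97},{"az":0.97},{"az":0.97},{"x":0.7,"y":-0.95},{"x":0.7,"y":-0.95},{"x":0.7,"y":-0.95},{"x":0.7,"y":-0.95},{"x":0.7,"y":-0.95},{"x":0.7,"y":-0.95}]'
python3 -m inch '[{"x":0.7,"y":-0.95},{"x":0.7,"y":-0.95},{"x":0.7,"y":-0.95},{"x":0.7,"y":-0.95},{"x":0.7,"y":-0.95},{"x":0.7,"y":-0.95},{"x":0.7,"y":-0.95},{"x":0.7,"y":-0.95},{"x":0.7,"y":-0.95},{}]'
python3 - <<'E'
from h import *
go(.51,-.325,.22,-17);snap("w1")
c=get_calibration("wrist");print({k:np.round(v,3).tolist() for k,v in c.items()})
E
```

```text
yaw 14.0 az 3.88 dx 10.43 dy -14.94 dz 0.07 down [-0.     0.001 -1.   ] tcp [ 0.1514 -0.606   0.2218] t 0.1 w 86.7 gf 0.0 F [-0.6 -0.3 -0.6] q7 -0.09
{'fx': 302.234, 'fy': 302.234, 'cx': 313.83, 'cy': 198.15, 'R': [[0.242, -0.97, -0.002], [-0.94, -0.235, 0.248], [-0.241, -0.058, -0.969]], 't': [-0.624, -0.032, 0.389]}invalid input
invalid input
```

View pics/w1.png

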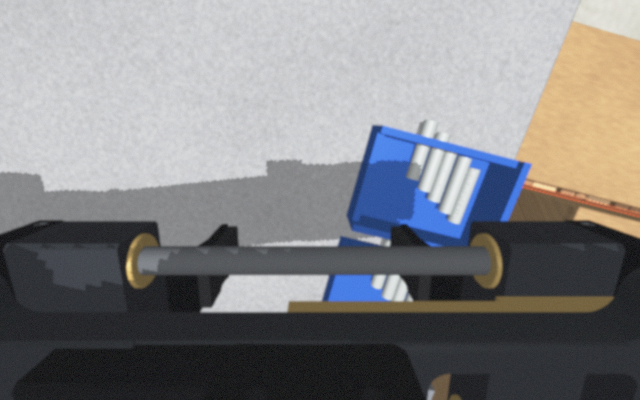

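The wrist picture shows the blue bins on the bench's right edge. The arm hasn't moved, because both calls were refused. I'll give all six keys.

```bash

python3 -m inch '[{"x":0,"y":0,"z":0,"ax":0,"ay":0,"az":0.97},{"x":0,"y":0,"z":0,"ax":0,"ay":0,"az":0.97},{"x":0,"y":0,"z":0,"ax":0,"ay":0,"az":0.97},{"x":0,"y":0,"z":0,"ax":0,"ay":0,"az":0.97},{"x":0.7,"y":-0.95,"z":0,"ax":0,"ay":0,"az":0},{"x":0.7,"y":-0.95,"z":0,"ax":0,"ay":0,"az":0},{"x":0.7,"y":-0.95,"z":0,"ax":0,"ay":0,"az":0},{"x":0.7,"y":-0.95,"z":0,"ax":0,"ay":0,"az":0},{"x":0.7,"y":-0.95,"z":0,"ax":0,"ay":0,"az":0},{"x":0.7,"y":-0.95,"z":0,"ax":0,"ay":0,"az":0}]'
```

```text
t: 1.15
ee_pos: [0.2944, -0.4999, 0.2224]
orientation: [0.989, -0.148, -0.0, -0.0]
contact_force: [0.5, 0.2, -0.7]
gripper_width: 1.003
grip_force: 0.0
```

```bash

python3 -m inch '[{"x":0.45,"y":-0.93,"z":0,"ax":0,"ay":0,"az":0},{"x":0.45,"y":-0.93,"z":0,"ax":0,"ay":0,"az":0},{"x":0.45,"y":-0.93,"z":0,"ax":0,"ay":0,"az":0},{"x":0.45,"y":-0.93,"z":0,"ax":0,"ay":0,"az":0},{"x":0.45,"y":-0.93,"z":0,"ax":0,"ay":0,"az":0},{"x":0.45,"y":-0.93,"z":0,"ax":0,"ay":0,"az":0},{"x":0.45,"y":-0.93,"z":0,"ax":0,"ay":0,"az":0},{"x":0.45,"y":-0.93,"z":0,"ax":0,"ay":0,"az":0},{"x":0.45,"y":-0.93,"z":0,"ax":0,"ay":0,"az":0},{"x":0.45,"y":-0.93,"z":0,"ax":0,"ay":0,"az":0}]'
python3 - <<'E'
from h import *
go(.51,-.325,.22,-17);snap("w2")
E
```

```text
t: 2.15
ee_pos: [0.4697, -0.3105, 0.2224]
orientation: [0.989, -0.148, -0.0, -0.0]
contact_force: [0.5, 0.3, -0.1]
gripper_width: 0.998
grip_force: 0.0
yaw -17.0 az -0.0 dx 1.71 dy 0.08 dz 0.1 down [-0.  0. -1.] tcp [ 0.4697 -0.3105  0.2224] t 2.1 w 86.8 gf 0.0 F [ 0.5  0.3 -0.1] q7 -1.41
```

View pics/w2.png

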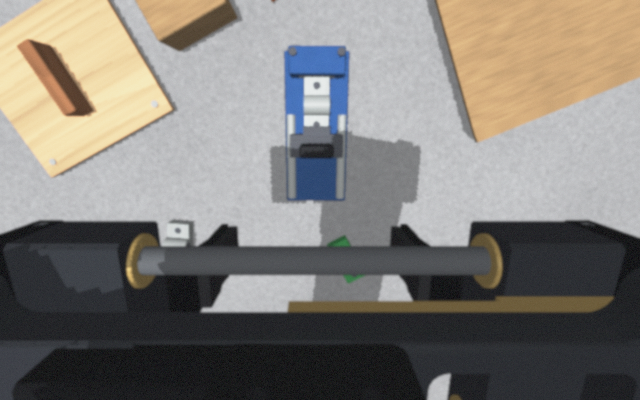

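The wrist view shows the fixture square to the tool: block barrel (317,103), foot holes (317,86) and (316,126), grip top (316,149), base near end (287..345,199).

```bash
python3 - <<'E'
from h import *
for n,p,z in [("barrel",(317,103),.045),("hole far",(317,86),.031),("hole near",(316,126),.031),("grip",(316,149),.071),("nearL",(287,199),.015),("nearR",(345,199),.015),("jawcornersL",(291,74),.045),("R",(344,74),.045)]: print(n,wray(p,z).round(4))
n=(wray((287,199),.015)+wray((345,199),.015))/2; e=np.array([np.cos(np.radians(-17)),np.sin(np.radians(-17)),0]);print("seat",n+.115*e)
E
```

```text
barrel [ 0.5517 -0.3343  0.045 ]
hole far [ 0.5696 -0.3397  0.031 ]
hole near [ 0.5288 -0.3264  0.031 ]
grip [ 0.5075 -0.3198  0.071 ]
nearL [ 0.4533 -0.2657  0.015 ]
nearR [ 0.4322 -0.3357  0.015 ]
jawcornersL [ 0.5874 -0.3165  0.045 ]
R [ 0.5714 -0.3696  0.045 ]
seat [ 0.55273897 -0.33433763  0.015     ]
```

```bash

python3 -m inch '[{"x":0.8,"y":0,"z":0.7,"ax":0,"ay":0,"az":0},{"x":0.78,"y":-0.06,"z":0.7,"ax":0,"ay":0,"az":0},{"x":0,"y":0,"z":0.9,"ax":0,"ay":0,"az":0},{"x":0,"y":0,"z":0.9,"ax":0,"ay":0,"az":0},{"x":0,"y":0,"z":0.9,"ax":0,"ay":0,"az":0},{"x":0,"y":0,"z":0.9,"ax":0,"ay":0,"az":0},{"x":0,"y":0,"z":0.8,"ax":0,"ay":0,"az":0},{"x":0,"y":0,"z":0.7,"ax":0,"ay":0,"az":0},{"x":0,"y":0,"z":0.4,"ax":0,"ay":0,"az":0},{"x":0,"y":0,"z":0,"ax":0,"ay":0,"az":0}]' && python3 -m inch '[{"x":0,"y":0,"z":0,"ax":0,"ay":0,"az":0},{"x":0,"y":0,"z":0,"ax":0,"ay":0,"az":0},{"x":0,"y":0,"z":0,"ax":0,"ay":0,"az":0},{"x":0,"y":0,"z":0,"ax":0,"ay":0,"az":0},{"x":0,"y":0,"z":0,"ax":0,"ay":0,"az":0},{"x":0,"y":0,"z":0,"ax":0,"ay":0,"az":0},{"x":0,"y":0,"z":0,"ax":0,"ay":0,"az":0},{"x":0,"y":0,"z":0,"ax":0,"ay":0,"az":0}]' -1 30
```

```text
t: 3.2
ee_pos: [0.5065, -0.3211, 0.0486]
orientation: [0.989, -0.148, -0.001, -0.001]
contact_force: [-0.6, -0.3, 0.3]
gripper_width: 0.998
grip_force: 0.0
t: 4.0
ee_pos: [0.5065, -0.3243, 0.0501]
orientation: [0.989, -0.149, 0.0, 0.002]
contact_force: [-1.2, -8.0, -2.7]
gripper_width: 0.412
grip_force: 30.0
```

```bash

python3 -m inch '[{"x":-0.1,"y":0.1,"z":0,"ax":0,"ay":0,"az":0},{"x":-0.2,"y":0,"z":0,"ax":0,"ay":0,"az":0},{"x":-0.25,"y":0,"z":0,"ax":0,"ay":0,"az":0},{"x":-0.25,"y":0,"z":0,"ax":0,"ay":0,"az":0},{"x":-0.25,"y":0,"z":0,"ax":0,"ay":0,"az":0},{"x":-0.25,"y":0,"z":0,"ax":0,"ay":0,"az":0},{"x":-0.2,"y":0,"z":0,"ax":0,"ay":0,"az":0},{"x":-0.1,"y":0,"z":0,"ax":0,"ay":0,"az":0},{"x":0,"y":0,"z":0,"ax":0,"ay":0,"az":0},{"x":0,"y":0,"z":0,"ax":0,"ay":0,"az":0}]' && python3 -m inch '[{"x":0,"y":0,"z":0,"ax":0,"ay":0,"az":0},{"x":0,"y":0,"z":0,"ax":0,"ay":0,"az":0},{"x":0,"y":0,"z":0,"ax":0,"ay":0,"az":0},{"x":0,"y":0,"z":-0.6,"ax":0,"ay":0,"az":0},{"x":0,"y":0,"z":-0.8,"ax":0,"ay":0,"az":0},{"x":0,"y":0,"z":-0.8,"ax":0,"ay":0,"az":0},{"x":0,"y":0,"z":-0.8,"ax":0,"ay":0,"az":0},{"x":0,"y":0,"z":0,"ax":0,"ay":0,"az":0}]' 1
python3 - <<'E'
from h import *
go(.549,-.337,.022,-17);snap("w3")
E
```

```text
t: 5.0
ee_pos: [0.4677, -0.3123, 0.0501]
orientation: [0.989, -0.148, -0.001, 0.0]
contact_force: [-3.6, -4.5, 2.1]
gripper_width: 0.409
grip_force: 30.0
t: 5.8
ee_pos: [0.4703, -0.3129, 0.1291]
orientation: [0.989, -0.148, 0.003, 0.001]
contact_force: [0.5, -0.2, 0.4]
gripper_width: 0.981
grip_force: 0.0
yaw -17.0 az 0.0 dx 3.29 dy 0.0 dz 4.28 down [ 0.005 -0.003 -1.   ] tcp [ 0.4703 -0.3129  0.1291] t 5.8 w 85.3 gf 0.0 F [ 0.5 -0.2  0.4] q7 -1.43
```

View pics/w3.png

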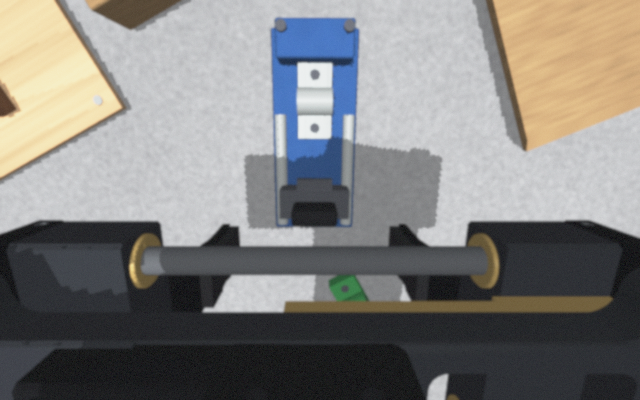

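The jaw is open by about 40 mm and the block is still seated: barrel (314,101), holes (315,74) and (314,127).

```bash
python3 - <<'E'
from h import *
a,b=wray((315,74),.031),wray((314.5,127),.031)
print(a,b,(a+b)/2,wray((314.5,101),.045)); m=(a+b)/2
go(m[0],m[1],.022,-17)
E
```

```text
[ 0.56588587 -0.34446448  0.031     ] [ 0.5266234  -0.33203552  0.031     ] [ 0.54625463 -0.33825     0.031     ] [ 0.54549873 -0.33776355  0.045     ]
yaw -17.0 az -0.0 dx 3.23 dy 0.08 dz 4.21 down [ 0.003 -0.002 -1.   ] tcp [ 0.4695 -0.3126  0.1273] t 5.8 w 85.7 gf 0.0 F [-1.1 -0.   1. ] q7 -1.43
```

```bash

python3 -m inch '[{"x":0.8,"y":0.02,"z":0,"ax":0,"ay":0,"az":0},{"x":0.9,"y":0.02,"z":0,"ax":0,"ay":0,"az":0},{"x":0.9,"y":0,"z":0.4,"ax":0,"ay":0,"az":0},{"x":0.7,"y":0,"z":0.8,"ax":0,"ay":0,"az":0},{"x":0,"y":0,"z":0.9,"ax":0,"ay":0,"az":0},{"x":0,"y":0,"z":0.9,"ax":0,"ay":0,"az":0},{"x":0,"y":0,"z":0.7,"ax":0,"ay":0,"az":0},{"x":0,"y":0,"z":0.4,"ax":0,"ay":0,"az":0},{"x":0,"y":0,"z":0.1,"ax":0,"ay":0,"az":0},{"x":0,"y":0,"z":0,"ax":0,"ay":0,"az":0}]' && python3 -m inch '[{"x":0,"y":0,"z":0,"ax":0,"ay":0,"az":0},{"x":0,"y":0,"z":0,"ax":0,"ay":0,"az":0},{"x":0,"y":0,"z":0,"ax":0,"ay":0,"az":0},{"x":0,"y":0,"z":0,"ax":0,"ay":0,"az":0},{"x":0,"y":0,"z":0,"ax":0,"ay":0,"az":0},{"x":0,"y":0,"z":0,"ax":0,"ay":0,"az":0},{"x":0,"y":0,"z":0,"ax":0,"ay":0,"az":0},{"x":0,"y":0,"z":0,"ax":0,"ay":0,"az":0},{"x":0,"y":0,"z":0,"ax":0,"ay":0,"az":0}]' -1 45
```

```text
t: 6.85
ee_pos: [0.547, -0.3373, 0.0202]
orientation: [0.989, -0.148, -0.0, -0.0]
contact_force: [-0.7, -0.4, 0.8]
gripper_width: 1.0
grip_force: 0.0
t: 7.75
ee_pos: [0.547, -0.3373, 0.02]
orientation: [0.989, -0.148, -0.0, 0.0]
contact_force: [0.0, -0.1, 1.2]
gripper_width: 0.315
grip_force: 45.0
```

```bash

python3 -m inch '[{"x":0,"y":0,"z":-0.3,"ax":0,"ay":0,"az":0},{"x":0,"y":0,"z":-0.7,"ax":0,"ay":0,"az":0},{"x":0,"y":0,"z":-1,"ax":0,"ay":0,"az":0},{"x":0,"y":0,"z":-1,"ax":0,"ay":0,"az":0},{"x":0,"y":0,"z":-1,"ax":0,"ay":0,"az":0},{"x":0,"y":0,"z":-1,"ax":0,"ay":0,"az":0},{"x":0,"y":0,"z":-0.6,"ax":0,"ay":0,"az":0},{"x":0,"y":0,"z":-0.4,"ax":0,"ay":0,"az":0},{"x":-0.2,"y":-0.5,"z":0,"ax":0,"ay":0,"az":0},{"x":-0.3,"y":-0.9,"z":0,"ax":0,"ay":0,"az":0}]' && python3 -m inch '[{"x":-0.35,"y":-1,"z":0,"ax":0,"ay":0,"az":0},{"x":-0.35,"y":-1,"z":0,"ax":0,"ay":0,"az":0},{"x":-0.35,"y":-1,"z":0,"ax":0,"ay":0,"az":0},{"x":-0.35,"y":-1,"z":0,"ax":0,"ay":0,"az":0},{"x":-0.35,"y":-1,"z":0,"ax":0,"ay":0,"az":0},{"x":-0.35,"y":-1,"z":0,"ax":0,"ay":0,"az":0},{"x":-0.35,"y":-1,"z":0,"ax":0,"ay":0,"az":0},{"x":-0.35,"y":-1,"z":0,"ax":0,"ay":0,"az":0},{"x":-0.35,"y":-1,"z":0,"ax":0,"ay":0,"az":0},{"x":-0.35,"y":-1,"z":0,"ax":0,"ay":0,"az":0}]' && python3 -m inch '[{"x":-0.35,"y":-1,"z":0,"ax":0,"ay":0,"az":0},{"x":-0.35,"y":-1,"z":0,"ax":0,"ay":0,"az":0},{"x":-0.35,"y":-1,"z":0,"ax":0,"ay":0,"az":0},{"x":-0.35,"y":-1,"z":0,"ax":0,"ay":0,"az":0},{"x":-0.35,"y":-1,"z":0,"ax":0,"ay":0,"az":0},{"x":-0.35,"y":-1,"z":0,"ax":0,"ay":0,"az":0},{"x":-0.35,"y":-1,"z":0,"ax":0,"ay":0,"az":0},{"x":-0.3,"y":-0.9,"z":0,"ax":0,"ay":0,"az":0},{"x":-0.1,"y":-0.4,"z":0,"ax":0,"ay":0,"az":0},{"x":0,"y":0,"z":0,"ax":0,"ay":0,"az":-0.6}]'
python3 -m inch '[{"x":0,"y":0,"z":0,"ax":0,"ay":0,"az":-1},{"x":0,"y":0,"z":0,"ax":0,"ay":0,"az":-1},{"x":0,"y":0,"z":0,"ax":0,"ay":0,"az":-1},{"x":0,"y":0,"z":0,"ax":0,"ay":0,"az":-1},{"x":0,"y":0,"z":0,"ax":0,"ay":0,"az":-1},{"x":0,"y":0,"z":0,"ax":0,"ay":0,"az":-1},{"x":0,"y":0,"z":0,"ax":0,"ay":0,"az":-1},{"x":0,"y":0,"z":0,"ax":0,"ay":0,"az":-1},{"x":0,"y":0,"z":0,"ax":0,"ay":0,"az":-1},{"x":0,"y":0,"z":0,"ax":0,"ay":0,"az":-1}]' && python3 -m inch '[{"x":0,"y":0,"z":0,"ax":0,"ay":0,"az":-1},{"x":0,"y":0,"z":0,"ax":0,"ay":0,"az":-1},{"x":0,"y":0,"z":0,"ax":0,"ay":0,"az":-1},{"x":0,"y":0,"z":0,"ax":0,"ay":0,"az":-1},{"x":0,"y":0,"z":0,"ax":0,"ay":0,"az":-1},{"x":0,"y":0,"z":0,"ax":0,"ay":0,"az":-0.6},{"x":0,"y":0,"z":0,"ax":0,"ay":0,"az":0},{"x":0,"y":0,"z":0,"ax":0,"ay":0,"az":0}]'
python3 - <<'E'
from h import *
go(.525,.183,.17,113.2);snap("w4")
E
```

```text
t: 8.75
ee_pos: [0.5442, -0.3005, 0.1687]
orientation: [0.989, -0.149, -0.001, 0.0]
contact_force: [0.3, 0.6, -3.4]
gripper_width: 0.317
grip_force: 45.0
t: 9.75
ee_pos: [0.5334, -0.0335, 0.1686]
orientation: [0.989, -0.148, -0.001, 0.0]
contact_force: [0.1, 0.0, -2.2]
gripper_width: 0.318
grip_force: 45.0
t: 10.75
ee_pos: [0.526, 0.1857, 0.169]
orientation: [0.995, -0.105, -0.001, 0.0]
contact_force: [-0.1, -0.3, -1.7]
gripper_width: 0.317
grip_force: 45.0
t: 11.75
ee_pos: [0.5267, 0.183, 0.1691]
orientation: [0.829, 0.56, -0.001, 0.0]
contact_force: [0.2, 0.4, -2.6]
gripper_width: 0.32
grip_force: 45.0
t: 12.55
ee_pos: [0.5271, 0.1832, 0.1694]
orientation: [0.556, 0.831, -0.0, -0.0]
contact_force: [-0.2, 0.2, -2.1]
gripper_width: 0.318
grip_force: 45.0
yaw 112.4 az -0.1 dx 0.02 dy -0.08 dz -0.02 down [-0.001 -0.    -1.   ] tcp [0.5271 0.1832 0.1694] t 12.6 w 27.7 gf 45.0 F [-0.2  0.2 -2.1] q7 -0.24
```

View pics/w4.png

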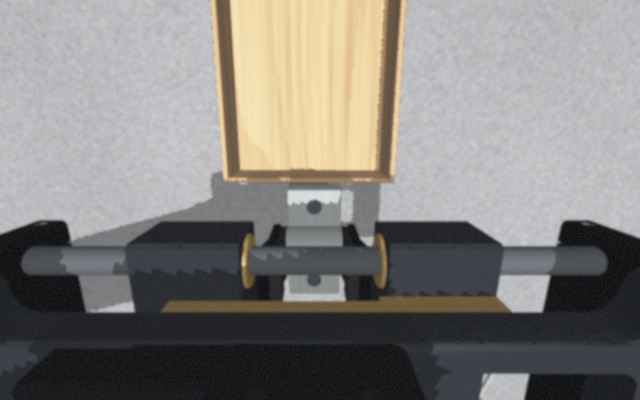

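The view shows block v held between the pads and the crate's -y rim corners at (222,182) and (396,182), with its side edges running up to (213,0) and (406,0).

```bash
python3 - <<'E'
from h import *
P=[wray(p,.055) for p in [(222,182),(396,182),(406,0),(213,0)]];print(np.round(P,4))
ang=lambda v:np.degrees(np.arctan2(v[1],v[0]))
print(ang(P[1]-P[0]),np.linalg.norm(P[1]-P[0]),ang(P[2]-P[1]),ang(P[3]-P[0]))
t=np.radians(112.9);ey=np.array([np.cos(t),np.sin(t),0]);c=(P[0]+P[1])/2+.09*ey;print("centre",c)
ex=np.array([np.sin(t),-np.cos(t),0])
for i,j in[(-33,38),(33,38),(-33,-38),(33,-38)]:print(i,j,(c+ex*i/1e3+ey*j/1e3).round(4))
E
```

```text
[[0.4406 0.1616 0.055 ]
 [0.5902 0.2233 0.055 ]
 [0.5314 0.3609 0.055 ]
 [0.3871 0.3016 0.055 ]]
22.410733763780286 0.16187577821586058 113.12592137973674 110.89171563339632
centre [0.48039277 0.27531734 0.055     ]
-33 38 [0.4352 0.2975 0.055 ]
33 38 [0.496  0.3232 0.055 ]
-33 -38 [0.4648 0.2275 0.055 ]
33 -38 [0.5256 0.2532 0.055 ]
```

```bash

python3 -m inch '[{"x":0.5,"y":-0.1,"z":0,"ax":0,"ay":0,"az":-0.04},{"x":1,"y":-0.3,"z":0,"ax":0,"ay":0,"az":0},{"x":1,"y":-0.3,"z":0,"ax":0,"ay":0,"az":0},{"x":1,"y":-0.3,"z":0,"ax":0,"ay":0,"az":0},{"x":1,"y":-0.3,"z":0,"ax":0,"ay":0,"az":0},{"x":0.8,"y":-0.17,"z":0,"ax":0,"ay":0,"az":0},{"x":0.3,"y":0,"z":0.5,"ax":0,"ay":0,"az":0},{"x":0,"y":0,"z":0.8,"ax":0,"ay":0,"az":0},{"x":0,"y":0,"z":0.8,"ax":0,"ay":0,"az":0},{"x":0,"y":0,"z":0.8,"ax":0,"ay":0,"az":0}]' && python3 -m inch '[{"x":0,"y":0,"z":0.7,"ax":0,"ay":0,"az":0},{"x":0,"y":0,"z":0.7,"ax":0,"ay":0,"az":0},{"x":0,"y":0,"z":0.7,"ax":0,"ay":0,"az":0},{"x":0,"y":0,"z":0.6,"ax":0,"ay":0,"az":0},{"x":0,"y":0,"z":0.4,"ax":0,"ay":0,"az":0},{"x":0,"y":0,"z":0.2,"ax":0,"ay":0,"az":0},{"x":0,"y":0,"z":0.1,"ax":0,"ay":0,"az":0},{"x":0,"y":0,"z":0,"ax":0,"ay":0,"az":0}]'
```

```text
t: 13.6
ee_pos: [0.439, 0.298, 0.0957]
orientation: [0.553, 0.833, -0.0, 0.0]
contact_force: [0.6, -0.2, -1.9]
gripper_width: 0.321
grip_force: 45.0
t: 14.4
ee_pos: [0.4392, 0.2986, 0.0126]
orientation: [0.553, 0.833, 0.0, 0.0]
contact_force: [-0.0, -0.7, -2.0]
gripper_width: 0.319
grip_force: 45.0
```

```bash

python3 -m inch '[{"x":0,"y":0,"z":0,"ax":0,"ay":0,"az":0},{"x":0,"y":0,"z":0,"ax":0,"ay":0,"az":0},{"x":0,"y":0,"z":0,"ax":0,"ay":0,"az":0},{"x":0,"y":0,"z":-0.5,"ax":0,"ay":0,"az":0},{"x":0,"y":0,"z":-0.9,"ax":0,"ay":0,"az":0},{"x":0,"y":0,"z":-1,"ax":0,"ay":0,"az":0},{"x":0,"y":0,"z":-1,"ax":0,"ay":0,"az":0},{"x":0,"y":0,"z":-1,"ax":0,"ay":0,"az":0},{"x":0,"y":0,"z":-1,"ax":0,"ay":0,"az":0},{"x":0,"y":0,"z":-1,"ax":0,"ay":0,"az":0}]' 0 && python3 -m inch '[{"x":-0.8,"y":-0.1,"z":0,"ax":0,"ay":0,"az":0},{"x":-1,"y":-0.13,"z":0,"ax":0,"ay":0,"az":0},{"x":-1,"y":-0.13,"z":0,"ax":0,"ay":0,"az":0},{"x":-1,"y":-0.13,"z":0,"ax":0,"ay":0,"az":0},{"x":-1,"y":-0.13,"z":0,"ax":0,"ay":0,"az":0},{"x":-1,"y":-0.13,"z":0,"ax":0,"ay":0,"az":0},{"x":-1,"y":-0.13,"z":0,"ax":0,"ay":0,"az":0},{"x":-1,"y":-0.13,"z":0,"ax":0,"ay":0,"az":0},{"x":-1,"y":-0.13,"z":0,"ax":0,"ay":0,"az":0},{"x":-1,"y":-0.13,"z":0,"ax":0,"ay":0,"az":0}]' 1 && python3 -m inch '[{"x":-1,"y":-0.13,"z":0,"ax":0,"ay":0,"az":0},{"x":-1,"y":-0.13,"z":0,"ax":0,"ay":0,"az":0},{"x":-0.5,"y":-0.1,"z":0,"ax":0,"ay":0,"az":-0.5},{"x":0,"y":0,"z":0,"ax":0,"ay":0,"az":-1},{"x":0,"y":0,"z":0,"ax":0,"ay":0,"az":-1},{"x":0,"y":0,"z":0,"ax":0,"ay":0,"az":-1},{"x":0,"y":0,"z":0,"ax":0,"ay":0,"az":-1},{"x":0,"y":0,"z":0,"ax":0,"ay":0,"az":-1},{"x":0,"y":0,"z":0,"ax":0,"ay":0,"az":-0.8},{"x":0,"y":0,"z":0,"ax":0,"ay":0,"az":0}]'
python3 - <<'E'
from h import *
go(.52,0,.17,165);snap("w5")
E
```

```text
t: 15.4
ee_pos: [0.4389, 0.2986, 0.1746]
orientation: [0.552, 0.834, 0.0, 0.0]
contact_force: [0.1, -0.4, 0.1]
gripper_width: 0.496
grip_force: 0.0
t: 16.4
ee_pos: [0.5054, 0.0597, 0.1736]
orientation: [0.552, 0.834, 0.0, 0.001]
contact_force: [0.3, 0.7, 0.4]
gripper_width: 0.998
grip_force: 0.0
t: 17.4
ee_pos: [0.5213, -0.0005, 0.1734]
orientation: [0.144, 0.99, 0.0, 0.0]
contact_force: [0.5, 0.1, -0.8]
gripper_width: 0.998
grip_force: 0.0
yaw 163.4 az -0.2 dx 0.06 dy 0.01 dz 0.14 down [ 0.001 -0.    -1.   ] tcp [ 5.213e-01 -5.000e-04  1.734e-01] t 17.4 w 86.9 gf 0.0 F [ 0.5  0.1 -0.8] q7 1.02
```

View pics/w5.png

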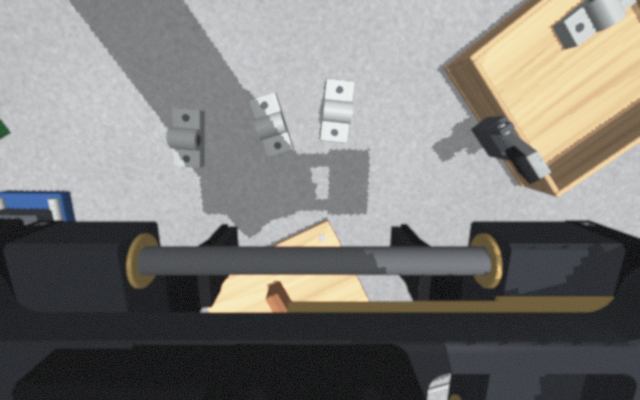

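All three bench blocks are in view, with holes at (340,90)/(335,132), (266,105)/(278,145) and (185,117)/(186,158). Block v lies in the crate at upper right.

```bash
python3 - <<'E'
from h import *
for n,p,q,b in [("b3",(340,90),(335,132),(338,111)),("b2",(266,105),(278,145),(271,124.5)),("b1",(185,117),(186,158),(184,139))]:
    A,B=wray(p,.016),wray(q,.016);v=A-B;m=(A+B)/2;a=np.degrees(np.arctan2(v[1],v[0]));print(n,m.round(4),"barrel",wray(b,.03).round(4),np.linalg.norm(v).round(4),"ang",a.round(1))
    go(m[0],m[1],.006,a)
E
```

```text
b3 [0.4521 0.0441 0.016 ] barrel [0.452  0.0436 0.03  ] 0.0412 ang 157.2
yaw 163.2 az 0.75 dx 3.25 dy 0.57 dz 6.69 down [ 0.001 -0.    -1.   ] tcp [ 0.5213 -0.0006  0.1733] t 17.4 w 87.1 gf 0.0 F [-0.1 -0.9 -0.5] q7 1.01
b2 [ 0.4459 -0.0238  0.016 ] barrel [ 0.4452 -0.0227  0.03  ] 0.0414 ang 178.5
yaw 163.2 az -1.92 dx 2.99 dy -1.01 dz 6.69 down [ 0.001 -0.    -1.   ] tcp [ 0.5213 -0.0006  0.1733] t 17.4 w 87.1 gf 0.0 F [-0.1 -0.9 -0.5] q7 1.01
b1 [ 0.4318 -0.1137  0.016 ] barrel [ 0.4334 -0.1098  0.03  ] 0.0418 ang 158.6
yaw 163.2 az 0.57 dx 1.68 dy -5.52 dz 6.69 down [ 0.001 -0.    -1.   ] tcp [ 0.5213 -0.0006  0.1733] t 17.4 w 87.1 gf 0.0 F [-0.1 -0.9 -0.5] q7 1.01
```

```bash

python3 -m inch '[{"x":0,"y":0,"z":0,"ax":0,"ay":0,"az":0.75},{"x":0.8,"y":0.15,"z":0,"ax":0,"ay":0,"az":0},{"x":0.9,"y":0.15,"z":0.3,"ax":0,"ay":0,"az":0},{"x":0.9,"y":0.15,"z":0.6,"ax":0,"ay":0,"az":0},{"x":0.65,"y":0.15,"z":0.9,"ax":0,"ay":0,"az":0},{"x":0,"y":0,"z":1,"ax":0,"ay":0,"az":0},{"x":0,"y":0,"z":1,"ax":0,"ay":0,"az":0},{"x":0,"y":0,"z":1,"ax":0,"ay":0,"az":0},{"x":0,"y":0,"z":0.9,"ax":0,"ay":0,"az":0},{"x":0,"y":0,"z":0.5,"ax":0,"ay":0,"az":0}]' 0.15 && python3 -m inch '[{"x":0,"y":0,"z":0.3,"ax":0,"ay":0,"az":0},{"x":0,"y":0,"z":0.1,"ax":0,"ay":0,"az":0},{"x":0,"y":0,"z":0,"ax":0,"ay":0,"az":0}]' && python3 -m inch '[{"x":0,"y":0,"z":0,"ax":0,"ay":0,"az":0},{"x":0,"y":0,"z":0,"ax":0,"ay":0,"az":0},{"x":0,"y":0,"z":0,"ax":0,"ay":0,"az":0},{"x":0,"y":0,"z":0,"ax":0,"ay":0,"az":0},{"x":0,"y":0,"z":0,"ax":0,"ay":0,"az":0},{"x":0,"y":0,"z":0,"ax":0,"ay":0,"az":0}]' -1 45
```

```text
t: 18.45
ee_pos: [0.4514, 0.0445, 0.0164]
orientation: [0.198, 0.98, -0.0, -0.001]
contact_force: [0.0, -1.3, 1.0]
gripper_width: 0.579
grip_force: 0.0
t: 18.75
ee_pos: [0.4525, 0.0445, 0.008]
orientation: [0.197, 0.98, 0.0, 0.0]
contact_force: [1.3, -0.5, 0.3]
gripper_width: 0.571
grip_force: 0.0
t: 19.35
ee_pos: [0.4523, 0.0444, 0.0078]
orientation: [0.197, 0.98, -0.0, 0.0]
contact_force: [-1.7, -0.3, 6.4]
gripper_width: 0.321
grip_force: 45.0
```

```bash

python3 -m inch '[{"x":0,"y":0,"z":-0.3,"ax":0,"ay":0,"az":0},{"x":0,"y":0,"z":-0.7,"ax":0,"ay":0,"az":0},{"x":0,"y":0,"z":-1,"ax":0,"ay":0,"az":0},{"x":0,"y":0,"z":-1,"ax":0,"ay":0,"az":0.9},{"x":0,"y":0,"z":-1,"ax":0,"ay":0,"az":0.9},{"x":0,"y":0,"z":-1,"ax":0,"ay":0,"az":0.9},{"x":0,"y":0,"z":-0.8,"ax":0,"ay":0,"az":0.9},{"x":0,"y":0,"z":-0.6,"ax":0,"ay":0,"az":0.9},{"x":0,"y":0,"z":0,"ax":0,"ay":0,"az":0.9},{"x":0,"y":0,"z":0,"ax":0,"ay":0,"az":0.17}]' && python3 -m inch '[{"x":0.6,"y":0.4,"z":0,"ax":0,"ay":0,"az":0},{"x":1,"y":0.63,"z":0,"ax":0,"ay":0,"az":0},{"x":1,"y":0.63,"z":0,"ax":0,"ay":0,"az":0},{"x":1,"y":0.63,"z":0,"ax":0,"ay":0,"az":0},{"x":1,"y":0.63,"z":0,"ax":0,"ay":0,"az":0},{"x":1,"y":0.63,"z":0,"ax":0,"ay":0,"az":0},{"x":1,"y":0.63,"z":0,"ax":0,"ay":0,"az":0},{"x":1,"y":0.63,"z":0,"ax":0,"ay":0,"az":0},{"x":1,"y":0.63,"z":0,"ax":0,"ay":0,"az":0},{"x":0.9,"y":0.6,"z":0,"ax":0,"ay":0,"az":0}]' 
python3 - <<'E'
from h import *
go(.4997,.3238,.015,112.7)
cv2.imwrite("pics/sc5.png",camera("scene"))
E
```

```text
t: 20.35
ee_pos: [0.4519, 0.0445, 0.1679]
orientation: [0.555, 0.832, -0.0, 0.0]
contact_force: [-0.5, 0.5, -3.6]
gripper_width: 0.316
grip_force: 45.0
t: 21.35
ee_pos: [0.499, 0.3231, 0.1667]
orientation: [0.552, 0.834, -0.001, -0.001]
contact_force: [-0.2, 0.7, -2.9]
gripper_width: 0.318
grip_force: 45.0
yaw 113.0 az 0.03 dx 0.02 dy 0.04 dz 6.07 down [-0.002 -0.    -1.   ] tcp [0.499  0.3231 0.1667] t 21.4 w 27.7 gf 45.0 F [-0.2  0.7 -2.9] q7 -0.54
```

```bash

python3 -m inch '[{"x":0,"y":0,"z":0.6,"ax":0,"ay":0,"az":0},{"x":0,"y":0,"z":0.8,"ax":0,"ay":0,"az":0},{"x":0,"y":0,"z":0.8,"ax":0,"ay":0,"az":0},{"x":0,"y":0,"z":0.8,"ax":0,"ay":0,"az":0},{"x":0,"y":0,"z":0.8,"ax":0,"ay":0,"az":0},{"x":0,"y":0,"z":0.8,"ax":0,"ay":0,"az":0},{"x":0,"y":0,"z":0.7,"ax":0,"ay":0,"az":0},{"x":0,"y":0,"z":0.5,"ax":0,"ay":0,"az":0},{"x":0,"y":0,"z":0.2,"ax":0,"ay":0,"az":0},{"x":0,"y":0,"z":0.1,"ax":0,"ay":0,"az":0}]' &&  python3 -m inch '[{"x":0,"y":0,"z":0,"ax":0,"ay":0,"az":0},{"x":0,"y":0,"z":0,"ax":0,"ay":0,"az":0},{"x":0,"y":0,"z":0,"ax":0,"ay":0,"az":0},{"x":0,"y":0,"z":-0.5,"ax":0,"ay":0,"az":0},{"x":0,"y":0,"z":-0.9,"ax":0,"ay":0,"az":0},{"x":0,"y":0,"z":-1,"ax":0,"ay":0,"az":0},{"x":0,"y":0,"z":-1,"ax":0,"ay":0,"az":0},{"x":0,"y":0,"z":-1,"ax":0,"ay":0,"az":0},{"x":0,"y":0,"z":-1,"ax":0,"ay":0,"az":0},{"x":0,"y":0,"z":-1,"ax":0,"ay":0,"az":0}]' 0
python3 - <<'E'
from h import *
go(.52,-.015,.17,112.7)
E
```

```text
t: 22.4
ee_pos: [0.4995, 0.3217, 0.0147]
orientation: [0.554, 0.833, -0.0, -0.0]
contact_force: [-0.3, -0.4, -2.7]
gripper_width: 0.318
grip_force: 45.0
t: 23.4
ee_pos: [0.4994, 0.3221, 0.1774]
orientation: [0.554, 0.833, 0.001, 0.0]
contact_force: [0.2, -0.1, 0.5]
gripper_width: 0.499
grip_force: 0.0
yaw 112.8 az 0.01 dx -12.76 dy -4.44 dz 0.3 down [ 0.001  0.    -1.   ] tcp [0.4994 0.3221 0.1774] t 23.4 w 43.4 gf 0.0 F [ 0.2 -0.1  0.5] q7 -0.53
```

```bash
cat >> h.py <<'E'
def diffs():
    "mean abs change since the start around b1,b2,b3,lid,carton,bottle in scene and side"
    P={"b1":(.434,-.115,.015),"b2":(.448,-.025,.015),"lid":(.66,-.071,.02)}
    for n in("scene","side"):
        a=cv2.imread(f"pics/{n}0.png");b=camera(n);c=get_calibration(n)
        cv2.imwrite(f"pics/{n}_now.png",b)
        d=cv2.absdiff(a,b).mean(2)
        print(n,{k:round(float(d[int(v)-10:int(v)+11,int(u)-14:int(u)+15].mean()),1) for k,(u,v) in((k,proj(c,X)) for k,X in P.items())})
E
python3 -m inch '[{"x":-0.8,"y":-0.3,"z":0,"ax":0,"ay":0,"az":0},{"x":-1,"y":-0.35,"z":0,"ax":0,"ay":0,"az":0},{"x":-1,"y":-0.35,"z":0,"ax":0,"ay":0,"az":0},{"x":-1,"y":-0.35,"z":0,"ax":0,"ay":0,"az":0},{"x":-1,"y":-0.35,"z":0,"ax":0,"ay":0,"az":0},{"x":-1,"y":-0.35,"z":0,"ax":0,"ay":0,"az":0},{"x":-1,"y":-0.35,"z":0,"ax":0,"ay":0,"az":0},{"x":-1,"y":-0.35,"z":0,"ax":0,"ay":0,"az":0},{"x":-1,"y":-0.35,"z":0,"ax":0,"ay":0,"az":0},{"x":-1,"y":-0.35,"z":0,"ax":0,"ay":0,"az":0}]' 0.15 && python3 -m inch '[{"x":-1,"y":-0.35,"z":0,"ax":0,"ay":0,"az":0},{"x":-1,"y":-0.35,"z":0,"ax":0,"ay":0,"az":0},{"x":-0.96,"y":-0.3,"z":0,"ax":0,"ay":0,"az":0},{"x":0,"y":0,"z":0,"ax":0,"ay":0,"az":-1},{"x":0,"y":0,"z":0,"ax":0,"ay":0,"az":-1},{"x":0,"y":0,"z":0,"ax":0,"ay":0,"az":-1},{"x":0,"y":0,"z":0,"ax":0,"ay":0,"az":-1},{"x":0,"y":0,"z":0,"ax":0,"ay":0,"az":-1},{"x":0,"y":0,"z":0,"ax":0,"ay":0,"az":-1},{"x":0,"y":0,"z":0,"ax":0,"ay":0,"az":-1}]' && python3 -m inch '[{"x":0,"y":0,"z":0,"ax":0,"ay":0,"az":-1},{"x":0,"y":0,"z":0,"ax":0,"ay":0,"az":-0.2},{"x":0,"y":0,"z":0,"ax":0,"ay":0,"az":0}]' 
python3 - <<'E'
from h import *
go(.4459,-.0238,.006,178.5);diffs();snap("w6")
E
```

```text
t: 24.4
ee_pos: [0.5148, 0.0619, 0.1762]
orientation: [0.554, 0.833, 0.0, 0.001]
contact_force: [0.1, 0.2, -0.4]
gripper_width: 0.578
grip_force: 0.0
t: 25.4
ee_pos: [0.5204, -0.015, 0.1762]
orientation: [0.095, 0.995, -0.0, 0.001]
contact_force: [0.6, -0.1, 0.3]
gripper_width: 0.574
grip_force: 0.0
t: 25.7
ee_pos: [0.5204, -0.0152, 0.1757]
orientation: [0.016, 1.0, -0.0, 0.0]
contact_force: [-0.5, 0.6, -0.3]
gripper_width: 0.57
grip_force: 0.0
yaw 178.2 az -0.04 dx 2.97 dy -0.42 dz 6.79 down [ 0.001 -0.    -1.   ] tcp [ 0.5204 -0.0152  0.1757] t 25.7 w 49.6 gf 0.0 F [-0.5  0.6 -0.3] q7 1.24
scene {'b1': 29.6, 'b2': 18.4, 'lid': 4.0}
side {'b1': 33.1, 'b2': 17.3, 'lid': 10.9}
```

View pics/w6.png

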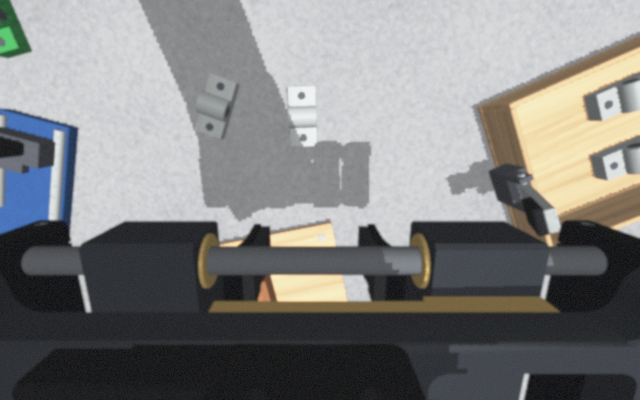

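Blocks v and b3 are side by side in the crate. b2's holes are at (302,95)/(303,137) and b1's at (221,86)/(209,128).

```bash
python3 - <<'E'
from h import *
for n,p,q in [("b2",(302,95),(303,137)),("b1",(221,86),(209,128))]:
    A,B=wray(p,.016),wray(q,.016);v=A-B;m=(A+B)/2;a=np.degrees(np.arctan2(v[1],v[0]));print(n,m.round(4),np.linalg.norm(v).round(4),"ang",a.round(1))
    go(m[0],m[1],.006,a)
E
```

```text
b2 [ 0.4453 -0.0251  0.016 ] 0.0416 ang 179.0
yaw 178.2 az -0.11 dx 2.99 dy -0.45 dz 6.77 down [ 0. -0. -1.] tcp [ 0.5203 -0.0153  0.1753] t 25.9 w 50.0 gf 0.0 F [ 0.9 -0.1 -0.4] q7 1.24
b1 [ 0.4336 -0.1139  0.016 ] 0.0438 ang 157.4
yaw 178.2 az 2.6 dx 1.69 dy -4.97 dz 6.77 down [ 0. -0. -1.] tcp [ 0.5203 -0.0153  0.1753] t 25.9 w 50.0 gf 0.0 F [ 0.9 -0.1 -0.4] q7 1.24
```

```bash

python3 -m inch '[{"x":0.6,"y":-0.1,"z":0,"ax":0,"ay":0,"az":-0.1},{"x":0.8,"y":-0.12,"z":0.3,"ax":0,"ay":0,"az":0},{"x":0.9,"y":-0.1,"z":0.6,"ax":0,"ay":0,"az":0},{"x":0.7,"y":-0.1,"z":0.9,"ax":0,"ay":0,"az":0},{"x":0,"y":0,"z":1,"ax":0,"ay":0,"az":0},{"x":0,"y":0,"z":1,"ax":0,"ay":0,"az":0},{"x":0,"y":0,"z":1,"ax":0,"ay":0,"az":0},{"x":0,"y":0,"z":1,"ax":0,"ay":0,"az":0},{"x":0,"y":0,"z":0.6,"ax":0,"ay":0,"az":0},{"x":0,"y":0,"z":0.25,"ax":0,"ay":0,"az":0}]' 0.15 && python3 -m inch '[{"x":0,"y":0,"z":0.05,"ax":0,"ay":0,"az":0},{"x":0,"y":0,"z":0,"ax":0,"ay":0,"az":0}]' && python3 -m inch '[{"x":0,"y":0,"z":0,"ax":0,"ay":0,"az":0},{"x":0,"y":0,"z":0,"ax":0,"ay":0,"az":0},{"x":0,"y":0,"z":0,"ax":0,"ay":0,"az":0},{"x":0,"y":0,"z":0,"ax":0,"ay":0,"az":0},{"x":0,"y":0,"z":0,"ax":0,"ay":0,"az":0},{"x":0,"y":0,"z":0,"ax":0,"ay":0,"az":0}]' -1 45 && python3 -m inch '[{"x":0,"y":0,"z":-0.3,"ax":0,"ay":0,"az":0},{"x":0,"y":0,"z":-0.7,"ax":0,"ay":0,"az":0},{"x":0,"y":0,"z":-1,"ax":0,"ay":0,"az":0},{"x":0,"y":0,"z":-1,"ax":0,"ay":0,"az":0.9},{"x":0,"y":0,"z":-1,"ax":0,"ay":0,"az":1},{"x":0,"y":0,"z":-1,"ax":0,"ay":0,"az":1},{"x":0,"y":0,"z":-0.8,"ax":0,"ay":0,"az":1},{"x":0,"y":0,"z":-0.6,"ax":0,"ay":0,"az":1},{"x":0,"y":0,"z":0,"ax":0,"ay":0,"az":1},{"x":0,"y":0,"z":0,"ax":0,"ay":0,"az":1}]'
python3 - <<'E'
from h import *
go(.4683,.2282,.012,112.7)
E
```

```text
t: 26.85
ee_pos: [0.4443, -0.0242, 0.0076]
orientation: [0.008, 1.0, 0.0, -0.001]
contact_force: [-0.1, 0.7, 0.1]
gripper_width: 0.575
grip_force: 0.0
t: 27.05
ee_pos: [0.4455, -0.0245, 0.0081]
orientation: [0.008, 1.0, -0.0, 0.0]
contact_force: [0.0, -0.3, -0.3]
gripper_width: 0.577
grip_force: 0.0
t: 27.65
ee_pos: [0.4453, -0.0247, 0.0078]
orientation: [0.008, 1.0, -0.0, 0.0]
contact_force: [-2.2, -1.0, 6.4]
gripper_width: 0.321
grip_force: 44.9
t: 28.65
ee_pos: [0.445, -0.0243, 0.168]
orientation: [0.472, 0.881, -0.0, 0.0]
contact_force: [0.9, 0.4, -3.8]
gripper_width: 0.318
grip_force: 44.9
yaw 123.6 az 1.37 dx 8.96 dy 4.76 dz 6.24 down [ 0.    -0.001 -1.   ] tcp [ 0.445  -0.0243  0.168 ] t 28.6 w 27.7 gf 44.9 F [ 0.9  0.4 -3.8] q7 0.52
```

```bash

python3 -m inch '[{"x":0,"y":0,"z":0,"ax":0,"ay":0,"az":1},{"x":0,"y":0,"z":0,"ax":0,"ay":0,"az":0.37},{"x":0.8,"y":0.5,"z":0,"ax":0,"ay":0,"az":0},{"x":1,"y":0.53,"z":0,"ax":0,"ay":0,"az":0},{"x":1,"y":0.53,"z":0,"ax":0,"ay":0,"az":0},{"x":1,"y":0.53,"z":0,"ax":0,"ay":0,"az":0},{"x":1,"y":0.53,"z":0,"ax":0,"ay":0,"az":0},{"x":1,"y":0.53,"z":0,"ax":0,"ay":0,"az":0},{"x":1,"y":0.53,"z":0,"ax":0,"ay":0,"az":0},{"x":1,"y":0.53,"z":0,"ax":0,"ay":0,"az":0}]' && python3 -m inch '[{"x":0.8,"y":0.4,"z":0,"ax":0,"ay":0,"az":0},{"x":0.36,"y":0.15,"z":0,"ax":0,"ay":0,"az":0},{"x":0,"y":0,"z":0,"ax":0,"ay":0,"az":0}]'
python3 - <<'E'
from h import *
go(.4683,.2282,.0148,112.7)
E
```

```text
t: 29.65
ee_pos: [0.4654, 0.1972, 0.1675]
orientation: [0.552, 0.834, -0.0, -0.0]
contact_force: [0.5, 0.3, -1.5]
gripper_width: 0.313
grip_force: 44.9
t: 29.95
ee_pos: [0.4664, 0.2294, 0.1675]
orientation: [0.551, 0.835, 0.0, -0.0]
contact_force: [0.7, 0.1, -3.3]
gripper_width: 0.318
grip_force: 44.9
yaw 113.1 az 0.06 dx -0.08 dy 0.05 dz 6.11 down [-0.001  0.001 -1.   ] tcp [0.4664 0.2294 0.1675] t 29.9 w 27.7 gf 44.9 F [ 0.7  0.1 -3.3] q7 -0.4
```

```bash
cat >> h.py <<'E'
def shift(X,w=11,z=None):
    for n in("scene","side"):
        a=cv2.imread(f"pics/{n}0.png");b=camera(n);c=get_calibration(n);cv2.imwrite(f"pics/{n}_now.png",b)
        u,v=map(int,proj(c,X));T=a[v-w:v+w,u-w:u+w];W=b[v-w-25:v+w+25,u-w-25:u+w+25]
        r=cv2.minMaxLoc(cv2.matchTemplate(W,T,cv2.TM_CCOEFF_NORMED));print(n,"score",round(r[1],2),"shift px",r[3][0]-25,r[3][1]-25)
E
python3 -m inch '[{"x":-0.08,"y":0.05,"z":0.6,"ax":0,"ay":0,"az":0},{"x":0,"y":0,"z":0.8,"ax":0,"ay":0,"az":0},{"x":0,"y":0,"z":0.8,"ax":0,"ay":0,"az":0},{"x":0,"y":0,"z":0.8,"ax":0,"ay":0,"az":0},{"x":0,"y":0,"z":0.8,"ax":0,"ay":0,"az":0},{"x":0,"y":0,"z":0.8,"ax":0,"ay":0,"az":0},{"x":0,"y":0,"z":0.7,"ax":0,"ay":0,"az":0},{"x":0,"y":0,"z":0.5,"ax":0,"ay":0,"az":0},{"x":0,"y":0,"z":0.2,"ax":0,"ay":0,"az":0},{"x":0,"y":0,"z":0.1,"ax":0,"ay":0,"az":0}]' &&  python3 -m inch '[{"x":0,"y":0,"z":0,"ax":0,"ay":0,"az":0},{"x":0,"y":0,"z":0,"ax":0,"ay":0,"az":0},{"x":0,"y":0,"z":0,"ax":0,"ay":0,"az":0},{"x":0,"y":0,"z":-0.5,"ax":0,"ay":0,"az":0},{"x":0,"y":0,"z":-0.9,"ax":0,"ay":0,"az":0},{"x":0,"y":0,"z":-1,"ax":0,"ay":0,"az":0},{"x":0,"y":0,"z":-1,"ax":0,"ay":0,"az":0},{"x":0,"y":0,"z":-1,"ax":0,"ay":0,"az":0},{"x":0,"y":0,"z":-1,"ax":0,"ay":0,"az":0},{"x":0,"y":0,"z":-1,"ax":0,"ay":0,"az":0}]' 0
python3 - <<'E'
from h import *
go(.50,-.13,.17,112.7);shift((.435,-.115,.015));shift((.66,-.071,.04))
E
```

```text
t: 30.95
ee_pos: [0.4691, 0.2266, 0.0147]
orientation: [0.552, 0.834, -0.0, -0.0]
contact_force: [1.0, -0.4, -2.5]
gripper_width: 0.319
grip_force: 44.9
t: 31.95
ee_pos: [0.4689, 0.2272, 0.1772]
orientation: [0.552, 0.834, 0.0, 0.0]
contact_force: [-0.4, -0.2, 0.3]
gripper_width: 0.499
grip_force: 0.0
yaw 113.0 az 0.04 dx -13.66 dy -4.37 dz 0.29 down [ 0.001 -0.    -1.   ] tcp [0.4689 0.2272 0.1772] t 31.9 w 43.4 gf 0.0 F [-0.4 -0.2  0.3] q7 -0.39
scene score 0.99 shift px 0 0
side score 1.0 shift px 0 0
scene score 1.0 shift px 0 0
side score 1.0 shift px 0 0
```

```bash

python3 -m inch '[{"x":-0.92,"y":-0.51,"z":0,"ax":0,"ay":0,"az":0},{"x":-0.92,"y":-0.51,"z":0,"ax":0,"ay":0,"az":0},{"x":-0.92,"y":-0.51,"z":0,"ax":0,"ay":0,"az":0},{"x":-0.92,"y":-0.51,"z":0,"ax":0,"ay":0,"az":0},{"x":-0.92,"y":-0.51,"z":0,"ax":0,"ay":0,"az":0},{"x":-0.92,"y":-0.51,"z":0,"ax":0,"ay":0,"az":0},{"x":-0.92,"y":-0.51,"z":0,"ax":0,"ay":0,"az":0},{"x":-0.92,"y":-0.51,"z":0,"ax":0,"ay":0,"az":0},{"x":-0.92,"y":-0.51,"z":0,"ax":0,"ay":0,"az":0},{"x":-0.92,"y":-0.51,"z":0,"ax":0,"ay":0,"az":0}]' 0.5 && python3 -m inch '[{"x":-0.92,"y":-0.51,"z":0,"ax":0,"ay":0,"az":0},{"x":-0.92,"y":-0.51,"z":0,"ax":0,"ay":0,"az":0},{"x":-0.92,"y":-0.51,"z":0,"ax":0,"ay":0,"az":0},{"x":0,"y":0,"z":0,"ax":0,"ay":0,"az":-0.95},{"x":0,"y":0,"z":0,"ax":0,"ay":0,"az":-0.95},{"x":0,"y":0,"z":0,"ax":0,"ay":0,"az":-0.95},{"x":0,"y":0,"z":0,"ax":0,"ay":0,"az":-0.95},{"x":0,"y":0,"z":0,"ax":0,"ay":0,"az":-0.95},{"x":0,"y":0,"z":0,"ax":0,"ay":0,"az":-0.8},{"x":0,"y":0,"z":0,"ax":0,"ay":0,"az":0}]'
python3 - <<'E'
from h import *
shift((.435,-.115,.015));go(.4336,-.1139,.008,157.6)
E
```

```text
t: 33.15
ee_pos: [0.4407, -0.0358, 0.1746]
orientation: [0.552, 0.834, -0.0, -0.0]
contact_force: [0.3, 0.3, -1.1]
gripper_width: 0.748
grip_force: 0.0
t: 34.15
ee_pos: [0.4328, -0.1129, 0.1745]
orientation: [0.195, 0.981, 0.0, -0.001]
contact_force: [0.1, -0.2, -0.3]
gripper_width: 0.751
grip_force: 0.0
scene score 0.51 shift px -22 -15
side score 0.6 shift px -25 11
yaw 157.2 az -0.05 dx -0.04 dy -0.02 dz 6.67 down [-0.001  0.    -1.   ] tcp [ 0.4329 -0.113   0.1747] t 34.2 w 65.2 gf 0.0 F [ 0.1 -1.1  0. ] q7 1.31
```

```bash

python3 -m inch '[{"x":0,"y":0,"z":0.5,"ax":0,"ay":0,"az":0},{"x":0,"y":0,"z":1,"ax":0,"ay":0,"az":0},{"x":0,"y":0,"z":1,"ax":0,"ay":0,"az":0},{"x":0,"y":0,"z":1,"ax":0,"ay":0,"az":0},{"x":0,"y":0,"z":1,"ax":0,"ay":0,"az":0},{"x":0,"y":0,"z":1,"ax":0,"ay":0,"az":0},{"x":0,"y":0,"z":0.7,"ax":0,"ay":0,"az":0},{"x":0,"y":0,"z":0.35,"ax":0,"ay":0,"az":0},{"x":0,"y":0,"z":0.1,"ax":0,"ay":0,"az":0},{"x":0,"y":0,"z":0,"ax":0,"ay":0,"az":0}]' && python3 -m inch '[{"x":0,"y":0,"z":0,"ax":0,"ay":0,"az":0},{"x":0,"y":0,"z":0,"ax":0,"ay":0,"az":0},{"x":0,"y":0,"z":0,"ax":0,"ay":0,"az":0},{"x":0,"y":0,"z":0,"ax":0,"ay":0,"az":0},{"x":0,"y":0,"z":0,"ax":0,"ay":0,"az":0},{"x":0,"y":0,"z":0,"ax":0,"ay":0,"az":0},{"x":0,"y":0,"z":0,"ax":0,"ay":0,"az":0}]' -1 45 && python3 -m inch '[{"x":0,"y":0,"z":-0.3,"ax":0,"ay":0,"az":0},{"x":0,"y":0,"z":-0.7,"ax":0,"ay":0,"az":0},{"x":0,"y":0,"z":-1,"ax":0,"ay":0,"az":0},{"x":0,"y":0,"z":-1,"ax":0,"ay":0,"az":0.9},{"x":0,"y":0,"z":-1,"ax":0,"ay":0,"az":1},{"x":0,"y":0,"z":-1,"ax":0,"ay":0,"az":1},{"x":0,"y":0,"z":-0.8,"ax":0,"ay":0,"az":1},{"x":0,"y":0,"z":-0.6,"ax":0,"ay":0,"az":1},{"x":0,"y":0,"z":0,"ax":0,"ay":0,"az":0.65},{"x":0,"y":0,"z":0,"ax":0,"ay":0,"az":0}]'
python3 - <<'E'
from h import *
go(.5291,.2536,.0148,112.7)
E
```

```text
t: 35.25
ee_pos: [0.4333, -0.1129, 0.0088]
orientation: [0.196, 0.981, 0.0, 0.0]
contact_force: [0.2, 0.7, 0.5]
gripper_width: 0.751
grip_force: 0.0
t: 35.95
ee_pos: [0.4333, -0.1132, 0.0089]
orientation: [0.196, 0.981, -0.0, 0.0]
contact_force: [0.2, -0.6, 2.6]
gripper_width: 0.315
grip_force: 44.9
t: 36.95
ee_pos: [0.4332, -0.113, 0.1692]
orientation: [0.553, 0.834, -0.0, 0.0]
contact_force: [0.2, 0.3, -2.0]
gripper_width: 0.319
grip_force: 44.9
yaw 112.9 az 0.03 dx 12.05 dy 9.2 dz 6.18 down [ 0.    -0.001 -1.   ] tcp [ 0.4332 -0.113   0.1692] t 37.0 w 27.8 gf 44.9 F [ 0.2  0.3 -2. ] q7 0.54
```

```bash

python3 -m inch '[{"x":0.93,"y":0.71,"z":0,"ax":0,"ay":0,"az":0},{"x":0.93,"y":0.71,"z":0,"ax":0,"ay":0,"az":0},{"x":0.93,"y":0.71,"z":0,"ax":0,"ay":0,"az":0},{"x":0.93,"y":0.71,"z":0,"ax":0,"ay":0,"az":0},{"x":0.93,"y":0.71,"z":0,"ax":0,"ay":0,"az":0},{"x":0.93,"y":0.71,"z":0,"ax":0,"ay":0,"az":0},{"x":0.93,"y":0.71,"z":0,"ax":0,"ay":0,"az":0},{"x":0.93,"y":0.71,"z":0,"ax":0,"ay":0,"az":0},{"x":0.93,"y":0.71,"z":0,"ax":0,"ay":0,"az":0},{"x":0.93,"y":0.71,"z":0,"ax":0,"ay":0,"az":0}]' && python3 -m inch '[{"x":0.93,"y":0.71,"z":0,"ax":0,"ay":0,"az":0},{"x":0.93,"y":0.71,"z":0,"ax":0,"ay":0,"az":0},{"x":0.93,"y":0.69,"z":0,"ax":0,"ay":0,"az":0},{"x":0,"y":0,"z":0,"ax":0,"ay":0,"az":0}]'
python3 - <<'E'
from h import *
go(.5291,.2536,.0158,112.7)
E
```

```text
t: 37.95
ee_pos: [0.5056, 0.1712, 0.1682]
orientation: [0.551, 0.835, -0.0, -0.001]
contact_force: [0.4, -0.3, -2.5]
gripper_width: 0.32
grip_force: 44.9
t: 38.35
ee_pos: [0.5258, 0.2594, 0.1683]
orientation: [0.549, 0.836, 0.001, -0.002]
contact_force: [-0.6, -0.2, -2.6]
gripper_width: 0.314
grip_force: 44.9
yaw 113.5 az 0.1 dx -0.26 dy 0.03 dz 6.1 down [-0.002  0.003 -1.   ] tcp [0.5258 0.2594 0.1683] t 38.4 w 27.3 gf 44.9 F [-0.6 -0.2 -2.6] q7 -0.44
```

```bash

python3 -m inch '[{"x":0,"y":0,"z":0.6,"ax":0,"ay":0,"az":0},{"x":0,"y":0,"z":0.8,"ax":0,"ay":0,"az":0},{"x":0,"y":0,"z":0.8,"ax":0,"ay":0,"az":0},{"x":0,"y":0,"z":0.8,"ax":0,"ay":0,"az":0},{"x":0,"y":0,"z":0.5,"ax":0,"ay":0,"az":0},{"x":0,"y":0,"z":0,"ax":0,"ay":0,"az":0}]'
python3 - <<'E'
from h import *
go(.5291,.2536,.0158,112.7)
E
```

```text
t: 38.95
ee_pos: [0.5262, 0.2532, 0.0789]
orientation: [0.552, 0.834, -0.002, -0.001]
contact_force: [0.1, -0.5, -2.6]
gripper_width: 0.319
grip_force: 44.9
yaw 113.0 az 0.03 dx -0.03 dy 0.11 dz 2.52 down [-0.003 -0.002 -1.   ] tcp [0.5262 0.2532 0.0789] t 39.0 w 27.7 gf 44.9 F [ 0.1 -0.5 -2.6] q7 -0.5
```

```bash

python3 -m inch '[{"x":0,"y":0.08,"z":0.7,"ax":0,"ay":0,"az":0},{"x":0,"y":0,"z":0.7,"ax":0,"ay":0,"az":0},{"x":0,"y":0,"z":0.6,"ax":0,"ay":0,"az":0},{"x":0,"y":0,"z":0.3,"ax":0,"ay":0,"az":0},{"x":0,"y":0,"z":0.2,"ax":0,"ay":0,"az":0},{"x":0,"y":0,"z":0,"ax":0,"ay":0,"az":0}]' &&  python3 -m inch '[{"x":0,"y":0,"z":0,"ax":0,"ay":0,"az":0},{"x":0,"y":0,"z":0,"ax":0,"ay":0,"az":0},{"x":0,"y":0,"z":0,"ax":0,"ay":0,"az":0},{"x":0,"y":0,"z":-0.5,"ax":0,"ay":0,"az":0},{"x":0,"y":0,"z":-0.9,"ax":0,"ay":0,"az":0},{"x":0,"y":0,"z":-1,"ax":0,"ay":0,"az":0},{"x":0,"y":0,"z":-1,"ax":0,"ay":0,"az":0},{"x":0,"y":0,"z":-1,"ax":0,"ay":0,"az":0},{"x":0,"y":0,"z":-1,"ax":0,"ay":0,"az":0},{"x":0,"y":0,"z":-1,"ax":0,"ay":0,"az":0}]' 0
python3 - <<'E'
from h import *
go(.572,-.087,.18,113);shift((.66,-.071,.04))
E
```

```text
t: 39.55
ee_pos: [0.5288, 0.2558, 0.0182]
orientation: [0.552, 0.834, -0.0, -0.0]
contact_force: [0.5, 0.3, -2.6]
gripper_width: 0.321
grip_force: 44.9
t: 40.55
ee_pos: [0.5289, 0.256, 0.1811]
orientation: [0.552, 0.834, 0.0, 0.0]
contact_force: [-0.1, 0.3, -0.7]
gripper_width: 0.504
grip_force: 0.0
yaw 113.0 az 0.0 dx -13.3 dy -3.78 dz 0.04 down [ 0.001  0.    -1.   ] tcp [0.5289 0.256  0.1811] t 40.5 w 43.8 gf 0.0 F [-0.1  0.3 -0.7] q7 -0.43
scene score 0.99 shift px 8 -6
side score 0.99 shift px -12 0
```

```bash
python3 - <<'E'
from h import *
for n,sh in(("scene",(8,-6)),("side",(-12,0))):
    c=get_calibration(n);p=np.array(proj(c,(.66,-.071,.04)));print(ray(c,p+sh,.04))
E
python3 -m inch '[{"x":-0.95,"y":-0.27,"z":0,"ax":0,"ay":0,"az":0},{"x":-0.95,"y":-0.27,"z":0,"ax":0,"ay":0,"az":0},{"x":-0.95,"y":-0.27,"z":0,"ax":0,"ay":0,"az":0},{"x":-0.95,"y":-0.27,"z":0,"ax":0,"ay":0,"az":0},{"x":-0.95,"y":-0.27,"z":0,"ax":0,"ay":0,"az":0},{"x":-0.95,"y":-0.27,"z":0,"ax":0,"ay":0,"az":0},{"x":-0.95,"y":-0.27,"z":0,"ax":0,"ay":0,"az":0},{"x":-0.95,"y":-0.4,"z":0,"ax":0,"ay":0,"az":0},{"x":-0.95,"y":-0.6,"z":0,"ax":0,"ay":0,"az":0},{"x":-0.95,"y":-0.8,"z":0,"ax":0,"ay":0,"az":0}]' 0.2 && python3 -m inch '[{"x":-0.95,"y":-0.8,"z":0,"ax":0,"ay":0,"az":0},{"x":-0.95,"y":-0.3,"z":0,"ax":0,"ay":0,"az":0},{"x":0,"y":0,"z":0,"ax":0,"ay":0,"az":1},{"x":0,"y":0,"z":0,"ax":0,"ay":0,"az":1},{"x":0,"y":0,"z":0,"ax":0,"ay":0,"az":1},{"x":0,"y":0,"z":0,"ax":0,"ay":0,"az":1},{"x":0,"y":0,"z":0,"ax":0,"ay":0,"az":1},{"x":0,"y":0,"z":0,"ax":0,"ay":0,"az":1},{"x":0,"y":0,"z":0,"ax":0,"ay":0,"az":1},{"x":0,"y":0,"z":0,"ax":0,"ay":0,"az":1}]' && python3 -m inch '[{"x":0,"y":0,"z":0,"ax":0,"ay":0,"az":1},{"x":0,"y":0,"z":0,"ax":0,"ay":0,"az":1},{"x":0,"y":0,"z":0,"ax":0,"ay":0,"az":1},{"x":0,"y":0,"z":0,"ax":0,"ay":0,"az":1},{"x":0,"y":0,"z":0,"ax":0,"ay":0,"az":0.8},{"x":0,"y":0,"z":0,"ax":0,"ay":0,"az":0}]'
python3 - <<'E'
from h import *
go(.572,-.087,.18,10.5);snap("w7")
E
```

```text
[ 0.6292071  -0.06245204  0.04      ]
[ 0.63354881 -0.06180684  0.04      ]
t: 41.65
ee_pos: [0.5367, 0.0005, 0.179]
orientation: [0.552, 0.834, 0.0, 0.0]
contact_force: [0.4, -0.9, 0.3]
gripper_width: 0.602
grip_force: 0.0
t: 42.65
ee_pos: [0.5299, -0.0531, 0.1791]
orientation: [0.911, 0.412, 0.0, 0.0]
contact_force: [-0.4, -0.7, -0.9]
gripper_width: 0.599
grip_force: 0.0
t: 43.25
ee_pos: [0.53, -0.0531, 0.1791]
orientation: [0.996, 0.092, 0.0, 0.0]
contact_force: [-0.2, -0.3, -0.1]
gripper_width: 0.6
grip_force: 0.0
yaw 10.5 az 0.0 dx 1.41 dy 1.64 dz -0.04 down [ 0. -0. -1.] tcp [ 0.53   -0.0531  0.1791] t 43.2 w 52.2 gf 0.0 F [-0.2 -0.3 -0.1] q7 -1.52
```

View pics/w7.png

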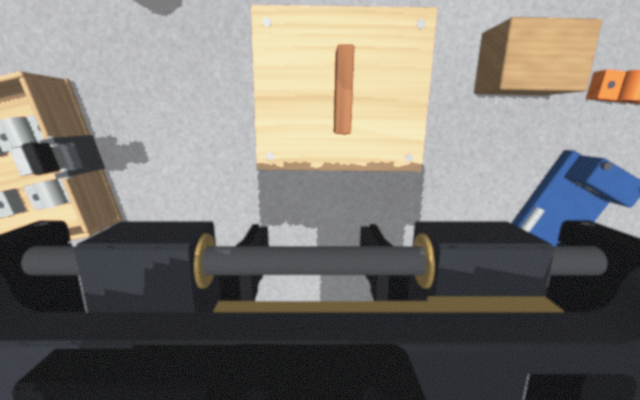

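The lid was knocked aside and is now clear in view: plate corners (251,8), (437,9), (423,165) and (257,163), batten top from (345,45) to (343,132).

```bash
python3 - <<'E'
from h import *
A,B=wray((346,45),.044),wray((343.5,132),.044);v=A-B;print("batten",(A+B)/2,np.linalg.norm(v),np.degrees(np.arctan2(v[1],v[0])))
P=[wray(p,.014) for p in[(251,7),(437,8),(423,164),(257,163)]];print("lid",np.mean(P,0),[np.degrees(np.arctan2(*(P[i]-P[j])[[1,0]])).round(1) for i,j in((0,3),(1,2),(0,1),(3,2))],[np.linalg.norm(P[i]-P[j]).round(3) for i,j in((0,3),(1,2),(0,1),(3,2))])
go(.6315,-.062,.025,11)
E
```

```text
batten [ 0.62608816 -0.06404746  0.044     ] 0.07627632589669585 10.420514751123704
lid [ 0.62864023 -0.06360455  0.014     ] [np.float64(10.2), np.float64(10.7), np.float64(100.4), np.float64(100.4)] [np.float64(0.15), np.float64(0.15), np.float64(0.179), np.float64(0.18)]
yaw 10.8 az -0.03 dx 3.92 dy 1.12 dz 6.16 down [ 0. -0. -1.] tcp [ 0.53   -0.0531  0.179 ] t 43.3 w 52.2 gf 0.0 F [-0.  -0.3  0.1] q7 -1.51
```

```bash

python3 -m inch '[{"x":0.6,"y":0.2,"z":0,"ax":0,"ay":0,"az":0},{"x":0.9,"y":0.3,"z":0,"ax":0,"ay":0,"az":0},{"x":0.9,"y":0.3,"z":0.5,"ax":0,"ay":0,"az":0},{"x":0.9,"y":0.2,"z":0.9,"ax":0,"ay":0,"az":0},{"x":0.58,"y":0.14,"z":1,"ax":0,"ay":0,"az":0},{"x":0,"y":0,"z":1,"ax":0,"ay":0,"az":0},{"x":0,"y":0,"z":1,"ax":0,"ay":0,"az":0},{"x":0,"y":0,"z":0.9,"ax":0,"ay":0,"az":0},{"x":0,"y":0,"z":0.6,"ax":0,"ay":0,"az":0},{"x":0,"y":0,"z":0.3,"ax":0,"ay":0,"az":0}]' && python3 -m inch '[{"x":0,"y":0,"z":0.1,"ax":0,"ay":0,"az":0},{"x":0,"y":0,"z":0,"ax":0,"ay":0,"az":0}]' && python3 -m inch '[{"x":0,"y":0,"z":0,"ax":0,"ay":0,"az":0},{"x":0,"y":0,"z":0,"ax":0,"ay":0,"az":0},{"x":0,"y":0,"z":0,"ax":0,"ay":0,"az":0},{"x":0,"y":0,"z":0,"ax":0,"ay":0,"az":0},{"x":0,"y":0,"z":0,"ax":0,"ay":0,"az":0},{"x":0,"y":0,"z":0,"ax":0,"ay":0,"az":0},{"x":0,"y":0,"z":0,"ax":0,"ay":0,"az":0}]' -1 55
python3 - <<'E'
from h import *
shift((.66,-.071,.04));go(.63,-.063,.02,10.5)
E
```

```text
t: 44.3
ee_pos: [0.63, -0.0635, 0.0225]
orientation: [0.996, 0.093, -0.001, -0.0]
contact_force: [0.0, 0.2, 0.2]
gripper_width: 0.599
grip_force: 0.0
t: 44.5
ee_pos: [0.6311, -0.0635, 0.0219]
orientation: [0.996, 0.093, 0.0, 0.0]
contact_force: [1.0, -0.0, 0.2]
gripper_width: 0.602
grip_force: 0.0
t: 45.2
ee_pos: [0.6307, -0.0635, 0.0214]
orientation: [0.996, 0.092, 0.0, 0.0]
contact_force: [-0.6, 0.3, 1.4]
gripper_width: 0.177
grip_force: 55.0
scene score 0.52 shift px -25 -25
side score 0.57 shift px 25 24
yaw 10.6 az 0.01 dx -0.02 dy -0.03 dz 0.06 down [ 0. -0. -1.] tcp [ 0.6307 -0.0635  0.0214] t 45.3 w 15.8 gf 55.0 F [-1.2  0.7  1.7] q7 -1.66
```

```bash

python3 -m inch '[{"x":0,"y":0,"z":-0.2,"ax":0,"ay":0,"az":0},{"x":0,"y":0,"z":-0.5,"ax":0,"ay":0,"az":0},{"x":0,"y":0,"z":-0.8,"ax":0,"ay":0,"az":0},{"x":0,"y":0,"z":-1,"ax":0,"ay":0,"az":0},{"x":0,"y":0,"z":-1,"ax":0,"ay":0,"az":0},{"x":0,"y":0,"z":-1,"ax":0,"ay":0,"az":0},{"x":0,"y":0,"z":-1,"ax":0,"ay":0,"az":0},{"x":0,"y":0,"z":-0.8,"ax":0,"ay":0,"az":0},{"x":0,"y":0,"z":-0.6,"ax":0,"ay":0,"az":0},{"x":0,"y":0,"z":-0.3,"ax":0,"ay":0,"az":0}]' && python3 -m inch '[{"x":-0.1,"y":-0.4,"z":0,"ax":0,"ay":0,"az":0},{"x":-0.17,"y":-0.7,"z":0,"ax":0,"ay":0,"az":0},{"x":-0.2,"y":-0.9,"z":0,"ax":0,"ay":0,"az":0},{"x":-0.2,"y":-0.9,"z":0,"ax":0,"ay":0,"az":0},{"x":-0.2,"y":-0.9,"z":0,"ax":0,"ay":0,"az":0},{"x":-0.2,"y":-0.9,"z":0,"ax":0,"ay":0,"az":0},{"x":-0.2,"y":-0.9,"z":0,"ax":0,"ay":0,"az":0},{"x":-0.2,"y":-0.9,"z":0,"ax":0,"ay":0,"az":0},{"x":-0.2,"y":-0.9,"z":0,"ax":0,"ay":0,"az":0},{"x":-0.2,"y":-0.9,"z":0,"ax":0,"ay":0,"az":0}]' && python3 -m inch '[{"x":-0.2,"y":-0.9,"z":0,"ax":0,"ay":0,"az":0},{"x":-0.2,"y":-0.9,"z":0,"ax":0,"ay":0,"az":0},{"x":-0.2,"y":-0.9,"z":0,"ax":0,"ay":0,"az":0},{"x":-0.2,"y":-0.9,"z":0,"ax":0,"ay":0,"az":0},{"x":-0.2,"y":-0.9,"z":0,"ax":0,"ay":0,"az":0},{"x":-0.2,"y":-0.9,"z":0,"ax":0,"ay":0,"az":0},{"x":-0.2,"y":-0.73,"z":0,"ax":0,"ay":0,"az":0},{"x":0,"y":0,"z":0,"ax":0,"ay":0,"az":-0.5},{"x":0,"y":0,"z":0,"ax":0,"ay":0,"az":-0.7},{"x":0,"y":0,"z":0,"ax":0,"ay":0,"az":-0.3}]' 
python3 -m inch '[{"x":0,"y":0,"z":0,"ax":0,"ay":0,"az":0},{"x":0,"y":0,"z":0,"ax":0,"ay":0,"az":0}]'
python3 - <<'E'
from h import *
go(.484,.276,.0704,22.7);im=camera("wrist");a=camera("scene");b=camera("side")
cv2.imwrite("pics/m1.png",np.hstack([cv2.resize(a[120:270,300:500],(400,300)),cv2.resize(b[70:220,210:410],(400,300))]));cv2.imwrite("pics/w8.png",im)
E
```

```text
t: 46.3
ee_pos: [0.631, -0.0634, 0.2032]
orientation: [0.996, 0.092, 0.001, 0.0]
contact_force: [-0.5, -0.4, -2.8]
gripper_width: 0.185
grip_force: 55.0
t: 47.3
ee_pos: [0.5444, 0.134, 0.2001]
orientation: [0.996, 0.093, -0.001, 0.0]
contact_force: [-0.3, 0.0, -2.5]
gripper_width: 0.18
grip_force: 55.0
t: 48.3
ee_pos: [0.4819, 0.2771, 0.2001]
orientation: [0.98, 0.199, -0.001, 0.0]
contact_force: [0.2, 0.3, -3.0]
gripper_width: 0.18
grip_force: 55.0
t: 48.5
ee_pos: [0.4829, 0.2765, 0.2006]
orientation: [0.981, 0.196, -0.001, 0.0]
contact_force: [-0.5, 0.2, -3.8]
gripper_width: 0.181
grip_force: 55.0
yaw 22.6 az -0.02 dx 0.03 dy 0.04 dz 5.21 down [-0.001 -0.001 -1.   ] tcp [0.4829 0.2765 0.2006] t 48.5 w 15.7 gf 55.0 F [-0.5  0.2 -3.8] q7 -1.99
```

View pics/m1.png

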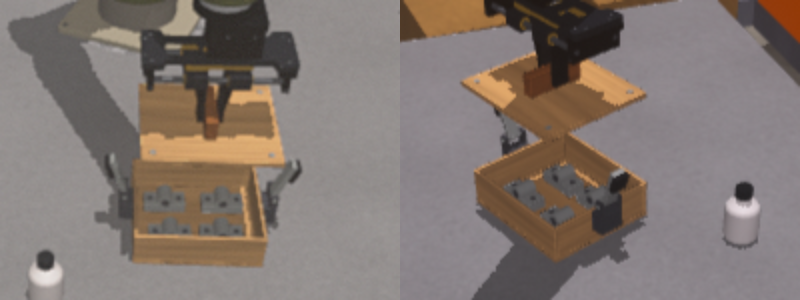

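The crops show all four blocks flat in the crate and the lid level above it: scene-crop corners (140,86), (275,86), (285,163), (137,161), side-crop left (61,82), right (247,96), front (157,138).

```bash
python3 - <<'E'
from h import *
S=get_calibration("scene");D=get_calibration("side")
P=[ray(S,(300+u/2-.25,120+v/2-.25),.193) for u,v in[(140,86),(275,86),(285,163),(137,161)]]
print(np.round(P,4),"c",np.mean(P,0), "diag",(P[0]+P[2])/2,(P[1]+P[3])/2)
Q=[ray(D,(210+u/2-.25,70+v/2-.25),.193) for u,v in[(61,82),(247,96),(157,138)]];print(np.round(Q,4),"side c",(Q[0]+Q[1])/2)
E
```

```text
[[0.4475 0.1682 0.193 ]
 [0.3713 0.3373 0.193 ]
 [0.521  0.39   0.193 ]
 [0.5941 0.2203 0.193 ]] c [0.48346587 0.27896312 0.193     ] diag [0.4842395  0.27910627 0.193     ] [0.48269225 0.27881997 0.193     ]
[[0.3751 0.3274 0.193 ]
 [0.5896 0.2162 0.193 ]
 [0.4556 0.159  0.193 ]] side c [0.48231531 0.27178407 0.193     ]
```

```bash

python3 -m inch '[{"x":0.1,"y":0.04,"z":0.3,"ax":0,"ay":0,"az":0},{"x":0,"y":0,"z":0.7,"ax":0,"ay":0,"az":0},{"x":0,"y":0,"z":0.8,"ax":0,"ay":0,"az":0},{"x":0,"y":0,"z":0.8,"ax":0,"ay":0,"az":0},{"x":0,"y":0,"z":0.8,"ax":0,"ay":0,"az":0},{"x":0,"y":0,"z":0.7,"ax":0,"ay":0,"az":0},{"x":0,"y":0,"z":0.4,"ax":0,"ay":0,"az":0},{"x":0,"y":0,"z":0.2,"ax":0,"ay":0,"az":0},{"x":0,"y":0,"z":0.1,"ax":0,"ay":0,"az":0},{"x":0,"y":0,"z":0.1,"ax":0,"ay":0,"az":0}]' && python3 -m inch '[{"x":0,"y":0,"z":0.1,"ax":0,"ay":0,"az":0},{"x":0,"y":0,"z":0.1,"ax":0,"ay":0,"az":0},{"x":0,"y":0,"z":0.05,"ax":0,"ay":0,"az":0},{"x":0,"y":0,"z":0,"ax":0,"ay":0,"az":0}]'
```

```text
t: 49.65
ee_pos: [0.4871, 0.2764, 0.0792]
orientation: [0.981, 0.196, 0.001, -0.0]
contact_force: [-0.6, -1.1, -2.5]
gripper_width: 0.18
grip_force: 55.0
t: 50.05
ee_pos: [0.4867, 0.2761, 0.0725]
orientation: [0.981, 0.196, -0.0, 0.0]
contact_force: [-0.1, 0.1, -3.8]
gripper_width: 0.177
grip_force: 55.0
```

```bash

python3 -m inch '[{"x":0,"y":0,"z":0.04,"ax":0,"ay":0,"az":0},{"x":0,"y":0,"z":0.04,"ax":0,"ay":0,"az":0},{"x":0,"y":0,"z":0.03,"ax":0,"ay":0,"az":0},{"x":0,"y":0,"z":0,"ax":0,"ay":0,"az":0}]'
python3 -m inch '[{"x":0,"y":0,"z":0,"ax":0,"ay":0,"az":0},{"x":0,"y":0,"z":0,"ax":0,"ay":0,"az":0},{"x":0,"y":0,"z":0,"ax":0,"ay":0,"az":0},{"x":0,"y":0,"z":-0.4,"ax":0,"ay":0,"az":0},{"x":0,"y":0,"z":-0.8,"ax":0,"ay":0,"az":0},{"x":0,"y":0,"z":-1,"ax":0,"ay":0,"az":0},{"x":0,"y":0,"z":-1,"ax":0,"ay":0,"az":0},{"x":0,"y":0,"z":-1,"ax":0,"ay":0,"az":0},{"x":0,"y":0,"z":-1,"ax":0,"ay":0,"az":0},{"x":0,"y":0,"z":0,"ax":0,"ay":0,"az":0}]' 0
python3 - <<'E'
from h import *
go(.484,.276,.2,112.7);a=camera("scene");b=camera("side")
cv2.imwrite("pics/m2.png",np.hstack([cv2.resize(a[170:270,330:470],(400,286),interpolation=cv2.INTER_CUBIC),cv2.resize(b[100:214,230:370],(400,326),interpolation=cv2.INTER_CUBIC)[:286]]))
E
```

```text
t: 50.45
ee_pos: [0.4868, 0.2761, 0.0703]
orientation: [0.981, 0.196, 0.0, 0.0]
contact_force: [-2.6, -2.5, 4.5]
gripper_width: 0.177
grip_force: 55.0
t: 51.45
ee_pos: [0.4879, 0.2775, 0.2038]
orientation: [0.981, 0.196, 0.003, -0.001]
contact_force: [0.6, -0.1, 0.3]
gripper_width: 0.501
grip_force: 0.0
yaw 22.6 az -11.26 dx 0.01 dy -0.17 dz 0.15 down [ 0.005  0.002 -1.   ] tcp [0.4879 0.2775 0.2038] t 51.5 w 43.6 gf 0.0 F [ 0.6 -0.1  0.3] q7 -1.99
```

View pics/m2.png

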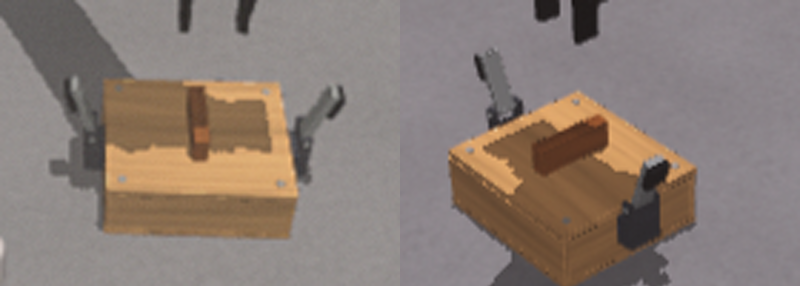

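The lid is seated flush on the crate in both views. Now the clamps, using shut fingers: +y end first.

```bash

python3 -m inch '[{"x":-0.08,"y":-0.8,"z":0,"ax":0,"ay":0,"az":0},{"x":0,"y":-1,"z":0,"ax":0,"ay":0,"az":0},{"x":0,"y":-1,"z":0,"ax":0,"ay":0,"az":0},{"x":0,"y":-1,"z":0,"ax":0,"ay":0,"az":0},{"x":0,"y":-1,"z":0,"ax":0,"ay":0,"az":0},{"x":0,"y":-1,"z":0,"ax":0,"ay":0,"az":0},{"x":0,"y":-0.8,"z":0,"ax":0,"ay":0,"az":0},{"x":0,"y":-0.4,"z":0,"ax":0,"ay":0,"az":0},{"x":0,"y":0,"z":0.6,"ax":0,"ay":0,"az":0},{"x":0,"y":0,"z":0.9,"ax":0,"ay":0,"az":0}]' -1 10 && python3 -m inch '[{"x":0,"y":0,"z":0.9,"ax":0,"ay":0,"az":0},{"x":0,"y":0,"z":0.9,"ax":0,"ay":0,"az":0},{"x":0,"y":0,"z":0.7,"ax":0,"ay":0,"az":0},{"x":0,"y":0,"z":0.35,"ax":0,"ay":0,"az":0},{"x":0,"y":0,"z":0,"ax":0,"ay":0,"az":0}]'
python3 - <<'E'
from h import *
go(.486-.386*.097,.276+.9225*.097,.095,22.7)
E
```

```text
t: 52.55
ee_pos: [0.4184, 0.4365, 0.1614]
orientation: [0.981, 0.196, 0.001, -0.0]
contact_force: [0.5, 0.1, -0.2]
gripper_width: 0.002
grip_force: 0.0
t: 53.05
ee_pos: [0.4176, 0.4358, 0.0896]
orientation: [0.981, 0.196, -0.001, 0.001]
contact_force: [-1.1, -0.0, 1.0]
gripper_width: 0.006
grip_force: 0.0
yaw 22.6 az -0.02 dx 0.06 dy 3.07 dz -0.22 down [-0.001 -0.002 -1.   ] tcp [0.4176 0.4358 0.0896] t 53.0 w 0.6 gf 0.0 F [-1.1 -0.   1. ] q7 -2.39
```

```bash

python3 -m inch '[{"x":0.05,"y":0.2,"z":-0.2,"ax":0,"ay":0,"az":0},{"x":0,"y":0.4,"z":0,"ax":0,"ay":0,"az":0},{"x":0,"y":0.4,"z":0,"ax":0,"ay":0,"az":0},{"x":0,"y":0.4,"z":0,"ax":0,"ay":0,"az":0},{"x":0,"y":0.4,"z":0,"ax":0,"ay":0,"az":0},{"x":0,"y":0.4,"z":0,"ax":0,"ay":0,"az":0},{"x":0,"y":0.4,"z":0,"ax":0,"ay":0,"az":0},{"x":0,"y":0.3,"z":0,"ax":0,"ay":0,"az":0},{"x":0,"y":0.2,"z":0,"ax":0,"ay":0,"az":0},{"x":0,"y":0,"z":0,"ax":0,"ay":0,"az":0}]' && python3 -m inch '[{"x":0,"y":0,"z":-0.5,"ax":0,"ay":0,"az":0},{"x":0,"y":0,"z":-0.8,"ax":0,"ay":0,"az":0},{"x":0,"y":0.5,"z":0,"ax":0,"ay":0,"az":0},{"x":0,"y":0.6,"z":0,"ax":0,"ay":0,"az":0},{"x":0,"y":0.5,"z":0,"ax":0,"ay":0,"az":0},{"x":0,"y":0,"z":0,"ax":0,"ay":0,"az":0}]'
python3 - <<'E'
from h import *
go(.486-.386*.057,.276+.9225*.057,.0795,22.7);cv2.imwrite("pics/s3.png",camera("scene"))
E
```

```text
t: 54.05
ee_pos: [0.4489, 0.3646, 0.0956]
orientation: [0.981, 0.195, -0.0, 0.001]
contact_force: [0.5, 0.8, 0.5]
gripper_width: 0.008
grip_force: 0.0
t: 54.65
ee_pos: [0.4653, 0.3266, 0.1284]
orientation: [0.981, 0.194, 0.0, 0.001]
contact_force: [0.2, -0.3, 0.3]
gripper_width: 0.009
grip_force: 0.0
yaw 22.4 az -0.04 dx -0.02 dy -0.09 dz 1.95 down [ 0.    -0.001 -1.   ] tcp [0.4653 0.3266 0.1284] t 54.6 w 0.8 gf 0.0 F [ 0.2 -0.3  0.3] q7 -2.15
```

```bash

python3 -m inch '[{"x":0,"y":0,"z":0.3,"ax":0,"ay":0,"az":0},{"x":0,"y":0,"z":0.4,"ax":0,"ay":0,"az":0},{"x":0,"y":0,"z":0.4,"ax":0,"ay":0,"az":0},{"x":0,"y":0,"z":0.3,"ax":0,"ay":0,"az":0},{"x":0,"y":0,"z":0.2,"ax":0,"ay":0,"az":0},{"x":0,"y":0,"z":0.15,"ax":0,"ay":0,"az":0},{"x":0,"y":0,"z":0.1,"ax":0,"ay":0,"az":0},{"x":0,"y":0,"z":0.07,"ax":0,"ay":0,"az":0},{"x":0,"y":0,"z":0,"ax":0,"ay":0,"az":0}]'
```

```text
t: 55.6
ee_pos: [0.4716, 0.3114, 0.0775]
orientation: [0.982, 0.189, -0.001, 0.013]
contact_force: [16.5, -53.2, 11.4]
gripper_width: 0.007
grip_force: 27.9
```

```bash

python3 - <<'E'
from h import *
cv2.imwrite("pics/n_scene.png",camera("scene"));cv2.imwrite("pics/n_side.png",camera("side"))
E
python3 -m inch '[{"x":0,"y":0,"z":-0.1,"ax":0,"ay":0,"az":0},{"x":0,"y":0,"z":-0.2,"ax":0,"ay":0,"az":0},{"x":0,"y":0,"z":-0.4,"ax":0,"ay":0,"az":0},{"x":0,"y":0,"z":-0.6,"ax":0,"ay":0,"az":0},{"x":0,"y":0,"z":-0.8,"ax":0,"ay":0,"az":0},{"x":0,"y":0,"z":-0.8,"ax":0,"ay":0,"az":0},{"x":0,"y":0,"z":0,"ax":0,"ay":0,"az":0}]'
python3 - <<'E'
from h import *
a=cv2.imread("pics/s3.png");b=cv2.imread("pics/n_scene.png");c=cv2.imread("pics/n_side.png");d=camera("scene");e=camera("side")
cr=lambda i:cv2.resize(i[150:260,335:465],(395,300),interpolation=cv2.INTER_CUBIC)
ce=lambda i:cv2.resize(i[95:205,230:360],(395,300),interpolation=cv2.INTER_CUBIC)
cv2.imwrite("pics/m3.png",np.vstack([np.hstack([cr(a),ce(c)]),np.hstack([cr(d),ce(e)])]))
go(.486-.386*.057,.276+.9225*.057,.0795,22.7)
E
```

```text
t: 56.4
ee_pos: [0.4643, 0.3304, 0.1547]
orientation: [0.981, 0.196, 0.001, -0.001]
contact_force: [-0.4, 1.4, 0.0]
gripper_width: 0.009
grip_force: 0.0
yaw 22.6 az -0.01 dx 0.01 dy 0.03 dz 2.91 down [-0. -0. -1.] tcp [0.4635 0.3292 0.1522] t 56.5 w 0.8 gf 0.0 F [0.2 0.1 0. ] q7 -2.14
```

View pics/m3.png

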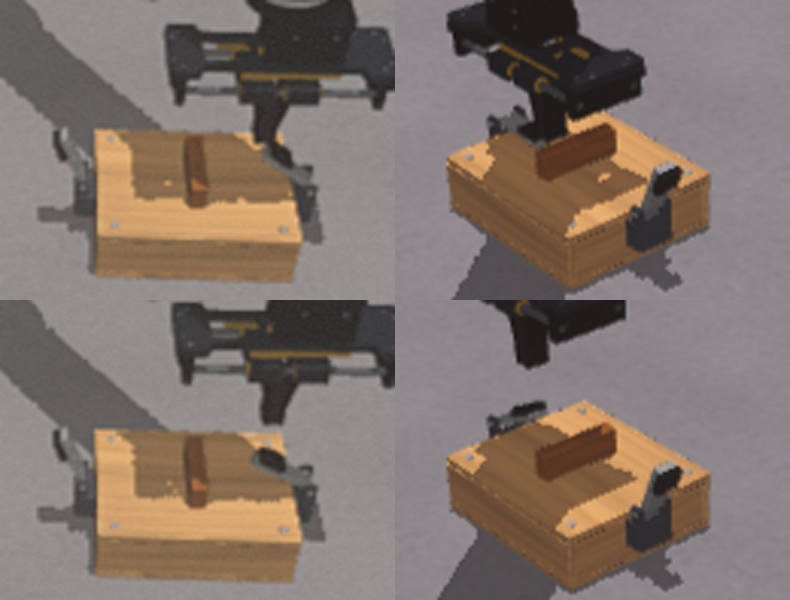

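The clamp on the +y end is part-way down, its pad running from (254,452) to (284,470) in the lower-left crop. The finger slid inside its tip. The lid is still seated. I work out the clamp's angle by projecting its model.

```bash
cat >> h.py <<'E'
C=np.array([.486,.276,0]);EX=np.array([.9225,.386,0]);EY=np.array([-.386,.9225,0])
def arm(th,side,r,off,x=0):
    y=.104-r*np.cos(th)+off*np.sin(th);return C+EX*x+EY*side*y+np.array([0,0,.068+r*np.sin(th)+off*np.cos(th)])
def padtilt(side,ths=np.arange(-.1,2.2,.05)):
    "compare rendered pad silhouettes with dark pixels in scene and side"
    ims={n:(camera(n),get_calibration(n)) for n in("scene","side")}
    best=[]
    for th in ths:
        sc=[]
        for n,(im,c) in ims.items():
            g=im.max(2)
            hull=lambda r0,r1,o0,o1,w:cv2.convexHull(np.array([proj(c,arm(th,side,r,o,x)) for r in(r0,r1) for o in(o0,o1) for x in(-w,w)],np.float32))
            m=np.zeros(g.shape,np.uint8);cv2.fillConvexPoly(m,np.round(hull(.034,.060,.004,.011,.009)).astype(int),1)
            o=cv2.dilate(m,np.ones((7,7)))-m
            sc.append(((g[m>0]<75).mean()-(g[o>0]<75).mean()))
        best.append((round(float(np.mean(sc)),2),round(float(th),2),[round(float(v),2) for v in sc]))
    print(side,sorted(best)[::-1][:4])
E
python3 - <<'E'
from h import *
padtilt(1);padtilt(-1)
S=get_calibration("scene")
for th in(0,.2,.4,.6,.8):print(th,[np.round(proj(S,arm(th,1,r,.011)),1).tolist() for r in(.06,.034)])
E
```

```text
1 [(0.72, 0.55, [0.7, 0.73]), (0.71, 0.5, [0.62, 0.81]), (0.57, 0.45, [0.63, 0.5]), (0.55, 0.6, [0.52, 0.59])]
-1 [(0.52, 1.85, [0.35, 0.69]), (0.51, 1.8, [0.35, 0.67]), (0.45, 1.9, [0.36, 0.55]), (0.38, 1.95, [0.3, 0.46])]
0 [[414.5, 212.8], [423.9, 213.0]]
0.2 [[416.2, 209.8], [425.2, 211.3]]
0.4 [[418.8, 207.0], [427.0, 209.8]]
0.6 [[422.0, 204.5], [429.2, 208.6]]
0.8 [[425.9, 202.5], [431.6, 207.6]]
```

```bash

python3 -m inch '[{"x":0,"y":-0.4,"z":0,"ax":0,"ay":0,"az":0},{"x":0,"y":-0.3,"z":0,"ax":0,"ay":0,"az":0},{"x":0,"y":0,"z":0.6,"ax":0,"ay":0,"az":0},{"x":0,"y":0,"z":0.6,"ax":0,"ay":0,"az":0},{"x":0,"y":0,"z":0.5,"ax":0,"ay":0,"az":0},{"x":0,"y":0,"z":0.3,"ax":0,"ay":0,"az":0},{"x":0,"y":0,"z":0.2,"ax":0,"ay":0,"az":0},{"x":0,"y":0,"z":0.2,"ax":0,"ay":0,"az":0},{"x":0,"y":0,"z":0,"ax":0,"ay":0,"az":0}]'
python3 - <<'E'
from h import *
go(*(C+EY*.075)[:2],.0795,22.7)
E
```

```text
t: 57.6
ee_pos: [0.4572, 0.3449, 0.0926]
orientation: [0.981, 0.196, -0.0, 0.0]
contact_force: [-0.3, -0.6, -0.3]
gripper_width: 0.007
grip_force: 0.0
yaw 22.6 az -0.02 dx -0.0 dy -0.01 dz 0.52 down [-0. -0. -1.] tcp [0.4572 0.3449 0.0926] t 57.6 w 0.6 gf 0.0 F [-0.3 -0.6 -0.3] q7 -2.21
```

```bash

python3 -m inch '[{"x":0,"y":0,"z":0.15,"ax":0,"ay":0,"az":0},{"x":0,"y":0,"z":0.15,"ax":0,"ay":0,"az":0},{"x":0,"y":0,"z":0.1,"ax":0,"ay":0,"az":0},{"x":0,"y":0,"z":0.1,"ax":0,"ay":0,"az":0},{"x":0,"y":0,"z":0.04,"ax":0,"ay":0,"az":0},{"x":0,"y":0,"z":0,"ax":0,"ay":0,"az":0}]'
python3 -m inch '[{"x":0,"y":0,"z":-0.3,"ax":0,"ay":0,"az":0},{"x":0,"y":0,"z":-0.8,"ax":0,"ay":0,"az":0},{"x":0,"y":0,"z":-1,"ax":0,"ay":0,"az":0},{"x":0,"y":0,"z":-1,"ax":0,"ay":0,"az":0},{"x":0,"y":0,"z":-1,"ax":0,"ay":0,"az":0},{"x":0,"y":0,"z":-0.7,"ax":0,"ay":0,"az":0},{"x":0,"y":0,"z":0,"ax":0,"ay":0,"az":0}]'
python3 - <<'E'
from h import *
padtilt(1);padtilt(-1);go(*(C-EY*.175)[:2],.095,112.7)
E
```

```text
t: 58.2
ee_pos: [0.4573, 0.345, 0.0795]
orientation: [0.981, 0.196, 0.0, 0.0]
contact_force: [-0.4, -1.0, 0.9]
gripper_width: 0.006
grip_force: 0.5
t: 58.9
ee_pos: [0.4578, 0.3463, 0.2024]
orientation: [0.981, 0.196, 0.002, -0.001]
contact_force: [0.1, -0.1, -0.4]
gripper_width: 0.01
grip_force: 0.0
1 [(0.77, 0.0, [0.77, 0.77]), (0.75, -0.05, [0.71, 0.79]), (0.68, 0.05, [0.69, 0.67]), (0.62, -0.1, [0.6, 0.65])]
-1 [(0.52, 1.85, [0.35, 0.69]), (0.5, 1.8, [0.35, 0.66]), (0.46, 1.9, [0.36, 0.56]), (0.39, 1.95, [0.3, 0.48])]
yaw 22.6 az -11.26 dx -9.99 dy 0.02 dz 4.14 down [-0.001 -0.001 -1.   ] tcp [0.4568 0.3447 0.1986] t 59.1 w 0.2 gf 0.0 F [-0.2 -0.3  0. ] q7 -2.14
```

```bash

python3 -m inch '[{"x":0,"y":0.8,"z":0,"ax":0,"ay":0,"az":0},{"x":0,"y":1,"z":0,"ax":0,"ay":0,"az":0},{"x":0,"y":1,"z":0,"ax":0,"ay":0,"az":0},{"x":0,"y":1,"z":0,"ax":0,"ay":0,"az":0},{"x":0,"y":1,"z":0,"ax":0,"ay":0,"az":0},{"x":0,"y":1,"z":0,"ax":0,"ay":0,"az":0},{"x":0,"y":1,"z":0,"ax":0,"ay":0,"az":0},{"x":0,"y":1,"z":0,"ax":0,"ay":0,"az":0},{"x":0,"y":1,"z":0,"ax":0,"ay":0,"az":0},{"x":0,"y":0.8,"z":0,"ax":0,"ay":0,"az":0}]' && python3 -m inch '[{"x":0,"y":0.4,"z":0,"ax":0,"ay":0,"az":0},{"x":0,"y":0,"z":0.6,"ax":0,"ay":0,"az":0},{"x":0,"y":0,"z":0.9,"ax":0,"ay":0,"az":0},{"x":0,"y":0,"z":0.9,"ax":0,"ay":0,"az":0},{"x":0,"y":0,"z":0.9,"ax":0,"ay":0,"az":0},{"x":0,"y":0,"z":0.6,"ax":0,"ay":0,"az":0},{"x":0,"y":0,"z":0.2,"ax":0,"ay":0,"az":0},{"x":0,"y":0,"z":0,"ax":0,"ay":0,"az":0}]'
python3 - <<'E'
from h import *
go(*(C-EY*.097)[:2],.095,22.7)
E
```

```text
t: 60.1
ee_pos: [0.5494, 0.1217, 0.1984]
orientation: [0.981, 0.195, -0.001, 0.0]
contact_force: [1.2, 0.1, 0.3]
gripper_width: 0.003
grip_force: 0.0
t: 60.9
ee_pos: [0.5527, 0.1149, 0.0965]
orientation: [0.981, 0.196, -0.001, -0.0]
contact_force: [0.0, 1.0, -0.6]
gripper_width: 0.007
grip_force: 0.0
yaw 22.6 az -0.01 dx 0.03 dy -3.1 dz 0.06 down [-0.001  0.    -1.   ] tcp [0.5527 0.1149 0.0965] t 60.9 w 0.6 gf 0.0 F [ 0.   1.  -0.6] q7 -1.74
```

```bash

python3 -m inch '[{"x":0,"y":-0.2,"z":0,"ax":0,"ay":0,"az":0},{"x":0,"y":-0.4,"z":0,"ax":0,"ay":0,"az":0},{"x":0,"y":-0.4,"z":0,"ax":0,"ay":0,"az":0},{"x":0,"y":-0.4,"z":0,"ax":0,"ay":0,"az":0},{"x":0,"y":-0.4,"z":0,"ax":0,"ay":0,"az":0},{"x":0,"y":-0.4,"z":0,"ax":0,"ay":0,"az":0},{"x":0,"y":-0.4,"z":0,"ax":0,"ay":0,"az":0},{"x":0,"y":-0.3,"z":0,"ax":0,"ay":0,"az":0},{"x":0,"y":-0.2,"z":0,"ax":0,"ay":0,"az":0},{"x":0,"y":0,"z":0,"ax":0,"ay":0,"az":0}]' && python3 -m inch '[{"x":0,"y":0,"z":-0.5,"ax":0,"ay":0,"az":0},{"x":0,"y":0,"z":-0.9,"ax":0,"ay":0,"az":0},{"x":0,"y":-0.3,"z":0,"ax":0,"ay":0,"az":0},{"x":0,"y":-0.5,"z":0,"ax":0,"ay":0,"az":0},{"x":0,"y":0,"z":0,"ax":0,"ay":0,"az":0}]'
python3 - <<'E'
from h import *
go(*(C-EY*.077)[:2],.0795,22.7);padtilt(-1)
E
```

```text
t: 61.9
ee_pos: [0.5228, 0.1866, 0.0967]
orientation: [0.981, 0.196, -0.0, -0.0]
contact_force: [0.2, -0.3, -0.1]
gripper_width: 0.007
grip_force: 0.0
t: 62.4
ee_pos: [0.5145, 0.2065, 0.132]
orientation: [0.98, 0.197, -0.0, -0.0]
contact_force: [0.4, 1.2, -0.1]
gripper_width: 0.006
grip_force: 0.0
yaw 22.7 az 0.01 dx 0.02 dy 0.07 dz 2.1 down [-0.     0.001 -1.   ] tcp [0.5145 0.2065 0.132 ] t 62.4 w 0.5 gf 0.0 F [ 0.4  1.2 -0.1] q7 -1.89
-1 [(0.67, 0.7, [0.54, 0.79]), (0.65, 0.8, [0.62, 0.67]), (0.64, 0.75, [0.59, 0.69]), (0.61, 0.65, [0.41, 0.82])]
```

```bash

python3 -m inch '[{"x":0,"y":0.07,"z":0.3,"ax":0,"ay":0,"az":0},{"x":0,"y":0,"z":0.3,"ax":0,"ay":0,"az":0},{"x":0,"y":0,"z":0.3,"ax":0,"ay":0,"az":0},{"x":0,"y":0,"z":0.3,"ax":0,"ay":0,"az":0},{"x":0,"y":0,"z":0.3,"ax":0,"ay":0,"az":0},{"x":0,"y":0,"z":0.1,"ax":0,"ay":0,"az":0}]'
```

```text
t: 63.1
ee_pos: [0.5161, 0.2026, 0.091]
orientation: [0.981, 0.196, -0.001, -0.0]
contact_force: [-1.2, 0.3, 2.5]
gripper_width: 0.007
grip_force: 0.7
```

```bash

python3 -m inch '[{"x":0,"y":0,"z":0.2,"ax":0,"ay":0,"az":0},{"x":0,"y":0,"z":0.15,"ax":0,"ay":0,"az":0},{"x":0,"y":0,"z":0.1,"ax":0,"ay":0,"az":0},{"x":0,"y":0,"z":0.05,"ax":0,"ay":0,"az":0},{"x":0,"y":0,"z":0,"ax":0,"ay":0,"az":0}]'
python3 -m inch '[{"x":0,"y":0,"z":-0.3,"ax":0,"ay":0,"az":0},{"x":0,"y":0,"z":-0.8,"ax":0,"ay":0,"az":0},{"x":0,"y":0,"z":-1,"ax":0,"ay":0,"az":0},{"x":0,"y":0,"z":-1,"ax":0,"ay":0,"az":0},{"x":0,"y":0,"z":-1,"ax":0,"ay":0,"az":0},{"x":0,"y":0,"z":-0.7,"ax":0,"ay":0,"az":0},{"x":0,"y":0,"z":0,"ax":0,"ay":0,"az":0}]'
python3 - <<'E'
from h import *
padtilt(1);padtilt(-1);go(.47,-.313,.2,22.7)
E
```

```text
t: 63.6
ee_pos: [0.5165, 0.2023, 0.0793]
orientation: [0.981, 0.196, -0.0, 0.0]
contact_force: [0.0, -0.6, 0.1]
gripper_width: 0.003
grip_force: 0.0
t: 64.3
ee_pos: [0.5175, 0.2034, 0.2025]
orientation: [0.981, 0.196, 0.002, -0.0]
contact_force: [-0.0, 1.6, -1.1]
gripper_width: 0.006
grip_force: 0.0
1 [(0.77, 0.0, [0.76, 0.78]), (0.74, -0.05, [0.7, 0.77]), (0.67, 0.05, [0.67, 0.67]), (0.61, -0.1, [0.58, 0.63])]
-1 [(0.77, 0.0, [0.69, 0.86]), (0.74, -0.05, [0.64, 0.84]), (0.69, 0.05, [0.64, 0.74]), (0.61, 0.1, [0.66, 0.57])]
yaw 22.6 az -0.01 dx -9.65 dy 18.31 dz -0.05 down [-0.001 -0.001 -1.   ] tcp [0.5161 0.2023 0.1988] t 64.5 w 0.4 gf 0.0 F [ 0.  -0.2 -0.6] q7 -1.84
```

```bash

python3 -m inch '[{"x":0,"y":0,"z":0,"ax":0,"ay":0,"az":1},{"x":0,"y":0,"z":0,"ax":0,"ay":0,"az":1},{"x":0,"y":0,"z":0,"ax":0,"ay":0,"az":1},{"x":0,"y":0,"z":0,"ax":0,"ay":0,"az":1},{"x":0,"y":0,"z":0,"ax":0,"ay":0,"az":0.95},{"x":0.2,"y":0.96,"z":0,"ax":0,"ay":0,"az":0},{"x":0.2,"y":0.96,"z":0,"ax":0,"ay":0,"az":0},{"x":0.2,"y":0.96,"z":0,"ax":0,"ay":0,"az":0},{"x":0.2,"y":0.96,"z":0,"ax":0,"ay":0,"az":0},{"x":0.2,"y":0.96,"z":0,"ax":0,"ay":0,"az":0}]' && python3 -m inch '[{"x":0.2,"y":0.96,"z":0,"ax":0,"ay":0,"az":0},{"x":0.2,"y":0.96,"z":0,"ax":0,"ay":0,"az":0},{"x":0.2,"y":0.96,"z":0,"ax":0,"ay":0,"az":0},{"x":0.2,"y":0.96,"z":0,"ax":0,"ay":0,"az":0},{"x":0.2,"y":0.96,"z":0,"ax":0,"ay":0,"az":0},{"x":0.2,"y":0.96,"z":0,"ax":0,"ay":0,"az":0},{"x":0.2,"y":0.96,"z":0,"ax":0,"ay":0,"az":0},{"x":0.2,"y":0.96,"z":0,"ax":0,"ay":0,"az":0},{"x":0.2,"y":0.96,"z":0,"ax":0,"ay":0,"az":0},{"x":0.2,"y":0.96,"z":0,"ax":0,"ay":0,"az":0}]' && python3 -m inch '[{"x":0.2,"y":0.96,"z":0,"ax":0,"ay":0,"az":0},{"x":0.2,"y":0.96,"z":0,"ax":0,"ay":0,"az":0},{"x":0.2,"y":0.96,"z":0,"ax":0,"ay":0,"az":0},{"x":0.2,"y":0.96,"z":0,"ax":0,"ay":0,"az":0},{"x":0.2,"y":0.96,"z":0,"ax":0,"ay":0,"az":0},{"x":0.1,"y":0.6,"z":0,"ax":0,"ay":0,"az":0},{"x":0,"y":0.2,"z":0,"ax":0,"ay":0,"az":0},{"x":0,"y":0,"z":0,"ax":0,"ay":0,"az":0}]' 1
python3 - <<'E'
from h import *
go(.4677,-.3123,.05,-17)
E
```

```text
t: 65.5
ee_pos: [0.5046, 0.0795, 0.1986]
orientation: [0.989, -0.148, -0.001, 0.0]
contact_force: [0.1, 0.2, 0.1]
gripper_width: 0.003
grip_force: 0.0
t: 66.5
ee_pos: [0.4821, -0.1644, 0.1986]
orientation: [0.989, -0.148, -0.001, -0.0]
contact_force: [-0.2, 0.4, 0.0]
gripper_width: 0.006
grip_force: 0.0
t: 67.3
ee_pos: [0.4679, -0.3053, 0.1991]
orientation: [0.989, -0.148, -0.0, -0.0]
contact_force: [0.1, -0.2, 0.2]
gripper_width: 0.65
grip_force: 0.0
yaw -17.0 az -0.0 dx 0.07 dy 0.27 dz 5.96 down [-0.001  0.001 -1.   ] tcp [ 0.4679 -0.3053  0.1991] t 67.3 w 56.6 gf 0.0 F [ 0.1 -0.2  0.2] q7 -1.46
```

```bash

python3 -m inch '[{"x":0.07,"y":0.27,"z":0.4,"ax":0,"ay":0,"az":0},{"x":0,"y":0,"z":0.9,"ax":0,"ay":0,"az":0},{"x":0,"y":0,"z":0.9,"ax":0,"ay":0,"az":0},{"x":0,"y":0,"z":0.9,"ax":0,"ay":0,"az":0},{"x":0,"y":0,"z":0.9,"ax":0,"ay":0,"az":0},{"x":0,"y":0,"z":0.9,"ax":0,"ay":0,"az":0},{"x":0,"y":0,"z":0.7,"ax":0,"ay":0,"az":0},{"x":0,"y":0,"z":0.3,"ax":0,"ay":0,"az":0},{"x":0,"y":0,"z":0,"ax":0,"ay":0,"az":0}]' && python3 -m inch '[{"x":0,"y":0,"z":0,"ax":0,"ay":0,"az":0},{"x":0,"y":0,"z":0,"ax":0,"ay":0,"az":0},{"x":0,"y":0,"z":0,"ax":0,"ay":0,"az":0},{"x":0,"y":0,"z":0,"ax":0,"ay":0,"az":0},{"x":0,"y":0,"z":0,"ax":0,"ay":0,"az":0},{"x":0,"y":0,"z":0,"ax":0,"ay":0,"az":0},{"x":0,"y":0,"z":0,"ax":0,"ay":0,"az":0},{"x":0,"y":0,"z":0,"ax":0,"ay":0,"az":0}]' -1 30 && python3 -m inch '[{"x":0.1,"y":0,"z":0,"ax":0,"ay":0,"az":0},{"x":0.25,"y":0,"z":0,"ax":0,"ay":0,"az":0},{"x":0.25,"y":0,"z":0,"ax":0,"ay":0,"az":0},{"x":0.25,"y":0,"z":0,"ax":0,"ay":0,"az":0},{"x":0.25,"y":0,"z":0,"ax":0,"ay":0,"az":0},{"x":0.25,"y":0,"z":0,"ax":0,"ay":0,"az":0},{"x":0.15,"y":0,"z":0,"ax":0,"ay":0,"az":0},{"x":0.12,"y":0,"z":0,"ax":0,"ay":0,"az":0},{"x":0,"y":0,"z":0,"ax":0,"ay":0,"az":0},{"x":0,"y":0,"z":0,"ax":0,"ay":0,"az":0}]'
```

```text
t: 68.2
ee_pos: [0.4675, -0.3115, 0.051]
orientation: [0.989, -0.147, -0.001, -0.001]
contact_force: [0.2, -0.6, 0.7]
gripper_width: 1.002
grip_force: 0.0
t: 69.0
ee_pos: [0.4679, -0.3124, 0.0521]
orientation: [0.989, -0.148, -0.0, -0.0]
contact_force: [-0.0, 0.4, 0.1]
gripper_width: 0.406
grip_force: 30.0
t: 70.0
ee_pos: [0.5067, -0.3244, 0.0521]
orientation: [0.989, -0.148, 0.0, 0.0]
contact_force: [-2.0, -0.7, 3.3]
gripper_width: 0.412
grip_force: 30.0
```

```bash

python3 -m inch '[{"x":0.06,"y":0,"z":0,"ax":0,"ay":0,"az":0},{"x":0.06,"y":0,"z":0,"ax":0,"ay":0,"az":0},{"x":0,"y":0,"z":0,"ax":0,"ay":0,"az":0},{"x":0,"y":0,"z":0,"ax":0,"ay":0,"az":0}]'; python3 -m inch '[{"x":0,"y":0,"z":0,"ax":0,"ay":0,"az":0}]'
```

```text
t: 70.4
ee_pos: [0.5068, -0.3245, 0.052]
orientation: [0.989, -0.148, -0.003, -0.0]
contact_force: [-16.2, 6.1, 15.6]
gripper_width: 0.408
grip_force: 30.0
t: 70.5
ee_pos: [0.5068, -0.3245, 0.052]
orientation: [0.989, -0.148, -0.003, -0.0]
contact_force: [-16.1, 6.4, 15.5]
gripper_width: 0.41
grip_force: 30.0
```

Commanding 3 mm more raised the push to 16 N with no movement, so the jaw is hard shut. I ease off, release, rise, and check the lid, clamps, bottle, carton and jaw by numbers.

```bash

python3 -m inch '[{"x":-0.1,"y":0,"z":0,"ax":0,"ay":0,"az":0},{"x":0,"y":0,"z":0,"ax":0,"ay":0,"az":0},{"x":0,"y":0,"z":0,"ax":0,"ay":0,"az":0},{"x":0,"y":0,"z":0,"ax":0,"ay":0,"az":0},{"x":0,"y":0,"z":0,"ax":0,"ay":0,"az":0}]' 1 && python3 -m inch '[{"x":0,"y":0,"z":-0.4,"ax":0,"ay":0,"az":0},{"x":0,"y":0,"z":-0.8,"ax":0,"ay":0,"az":0},{"x":0,"y":0,"z":-1,"ax":0,"ay":0,"az":0},{"x":0,"y":0,"z":-1,"ax":0,"ay":0,"az":0},{"x":0,"y":0,"z":-1,"ax":0,"ay":0,"az":0},{"x":0,"y":0,"z":-1,"ax":0,"ay":0,"az":0},{"x":-0.8,"y":0,"z":-0.6,"ax":0,"ay":0,"az":0},{"x":-0.7,"y":0,"z":0,"ax":0,"ay":0,"az":0},{"x":0,"y":0,"z":0,"ax":0,"ay":0,"az":0},{"x":0,"y":0,"z":0,"ax":0,"ay":0,"az":0}]'
python3 - <<'E'
from h import *
padtilt(1);padtilt(-1)
for n in("scene","side"):
    a=cv2.imread(f"pics/{n}0.png");b=camera(n)
    W={"scene":{"bottle":(322,260),"carton":(209,220)},"side":{"bottle":(381,180),"carton":(452,282),"grip":(389,335)}}[n]
    for k,(u,v) in W.items():
        r=cv2.minMaxLoc(cv2.matchTemplate(b[v-35:v+35,u-35:u+35],a[v-15:v+15,u-15:u+15],cv2.TM_CCOEFF_NORMED));print(n,k,round(r[1],2),r[3][0]-20,r[3][1]-20)
w=camera("wrist");g=cv2.cvtColor(w,cv2.COLOR_BGR2GRAY)
# lid handle in scene/side: centroid of dark-red batten vs model
for n in("scene","side"):
    c=get_calibration(n);im=camera(n);h=cv2.cvtColor(im,cv2.COLOR_BGR2HSV);u,v=map(int,proj(c,C+[0,0,.078]))
    m=np.zeros(h.shape[:2],np.uint8);m[v-25:v+25,u-30:u+30]=1
    k=(m>0)&(h[...,1]>135)&(h[...,2]<150);ys,xs=np.nonzero(k)
    mm=np.zeros_like(m);P=np.array([proj(c,C+EX*x+EY*y+[0,0,z]) for x in(-.04,.04) for y in(-.008,.008) for z in(.063,.093)],np.float32)
    cv2.fillConvexPoly(mm,np.round(cv2.convexHull(P)).astype(int),1);Y,X=np.nonzero(mm)
    print(n,"batten px",xs.mean().round(1),ys.mean().round(1),len(xs),"model",X.mean().round(1),Y.mean().round(1),len(X))
go(.5,-.3,.2,-17)
E
```

```text
t: 71.0
ee_pos: [0.5073, -0.3244, 0.052]
orientation: [0.989, -0.148, 0.0, -0.0]
contact_force: [-0.5, 0.1, 0.2]
gripper_width: 0.781
grip_force: 0.0
t: 72.0
ee_pos: [0.4714, -0.3136, 0.1977]
orientation: [0.989, -0.148, 0.0, 0.0]
contact_force: [0.1, -0.3, -0.3]
gripper_width: 0.999
grip_force: 0.0
1 [(0.72, 0.0, [0.73, 0.71]), (0.72, -0.05, [0.68, 0.76]), (0.63, 0.05, [0.65, 0.6]), (0.59, -0.1, [0.56, 0.62])]
-1 [(0.68, 0.0, [0.64, 0.72]), (0.68, -0.05, [0.6, 0.75]), (0.6, 0.05, [0.59, 0.61]), (0.57, -0.1, [0.49, 0.65])]
scene bottle 1.0 0 0
scene carton 1.0 0 0
side bottle 0.25 2 19
side carton 1.0 0 0
side grip 0.85 0 0
scene batten px 399.5 212.0 45 model 398.5 213.0 242
side batten px 289.5 151.4 271 model 288.9 150.6 399
yaw -17.0 az -0.0 dx 0.94 dy -0.85 dz -0.13 down [-0.  0. -1.] tcp [ 0.4714 -0.3134  0.1969] t 72.5 w 87.1 gf 0.0 F [ 0.4 -0.4 -0.3] q7 -1.46
```

```bash
python3 -c "
from workcell import *
print(finish_job())"
```

```text
the job is handed in; nothing more can be done
None
```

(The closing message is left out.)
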